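Load a cell into the sprung test jig

ROBOT

A 7-joint arm with a two-finger parallel gripper is mounted at the origin on the work surface. World frame = base frame: x ahead of the robot, y to its left, z up, the work surface at z = 0. Lengths are in m, angles in degrees, forces in N, time in s.
With the tool pointing down it reaches from about 0.4 to 0.75 m from the base axis. Payload 19.5 kg.
Tool frame: the origin (TCP) lies midway between the tips of the shut fingers; the grasp point (between the pads) lies 19 mm behind it (arm.grasp_offset is the z of the grasp point in the tool frame, in m); z points along the fingers, y is the direction in which the jaws open and shut (so a half turn about z gives the same grasp; the last joint's range is limited). The gripper opens to 85 mm and grips with 20 to 120 N. Pads are 22 mm wide; open, the fingers measure 114 mm over their backs; the gripper's body (76 mm by 85 mm) begins 54 mm behind the grasp point. The pads swing forward as they close: fully open they stand 13 mm farther back than shut.
Start: joints at [-65.644, 40.479, -1.581, 85.061, 1.261, 54.483, -4.326], TCP at [0.259, 0.513, 0.195] pointing down, gripper open.
Joint ranges: [-155.06, 155.06], [-18.47, 123.98], [-90, 86.84], [0, 140.48], [-83.41, 263.41], [0, 116], [-161.91, 161.91]. Speed limits (degrees/s): [108.29, 108.29, 147.25, 147.25, 172.46, 172.46, 172.46].

INTERFACE

Orientations are given as [roll, pitch, yaw] about the fixed x, y, z axes, in that order (R = Rz(yaw) Ry(pitch) Rx(roll)).
In Python, from workcell import arm gives the robot as it stands.
- The arm moves only by the tool drive_tool, never from a script. Its argument "motion" is a list of rows, each an object of numbers: "x", "y", "z": the shift along the tool's x, y, z in mm; "ax", "ay", "az": the turn, a rotation vector about the tool's x, y, z in degrees; "jaw": the closure, from 0 (fully open) to 1 (shut). A call has 1 to 20 rows; each row is the pose to reach, as a shift and turn from the pose measured when the call began, along the tool's axes at that moment; what a row does not reach only later rows make up. A row lasts 1/12 s, in which the tool goes at most 41.7 mm and 7.16 degrees, less where a joint would pass 70% of its speed; a pose out of reach is approached as far as the arm can. A call with a gripper value outside its range is refused whole. The fingers move at their own pace and stop on an object; the grip force is fixed at half the most. Time passes only in rows, so rows that repeat a pose let the fingers close. It gives the time, the measured TCP pose, the force and the opening at its end, in the units of the state.
- arm.read_state(): the state, without advancing time (a new reading comes with each control period).
- arm.camera(name): name is "scene" or "side" or "wrist"; returns a dict with "pixels" (400x640x3 uint8, blue, green, red), "camera_matrix" (3x3 intrinsics, pixels), "rvec" (rotation vector, rad) and "tvec" (3), from world to camera coordinates, as OpenCV has them. Camera axes: x right, y down, z forward; pixel columns grow to the right and rows downward; lengths in m; the calibration is good to about 2 mm. A picture is of the moment at which its call begins. There is no depth.
- arm.sign_off(): hands the job in, once; it reports no verdict.
The state is a dict: "time_s": time; "q": joint angles; "qd": joint speeds; "tau": joint torques, N m; "eef_pos": TCP position; "orientation": TCP orientation; "contact_force": force on the tool from outside, world axes, zero at the start; "moment": the same for the moment, N m; "gripper_width": opening from 0.0 (shut) to 1.0 (fully open).
Only numpy, scipy, OpenCV 4.12 (cv2) and the standard library are available. Lean on these libraries where they do the work, as an engineer would, in place of code of your own. Each camera call takes 0.05 s, during which the arm holds its last target.

TASK

Take the slim cell from its rest and load it into the black test jig: with the tail held up, slide the nub end in under the hood and seat it against the sprung copper contact, then push in enough for the tail to clear the tail stop and press the tail down until the clips hold the cell, lying level and fully down in its saddles. Go by feel and gently: never jam the contact hard against the block behind it or force the cell hard into the jig. Leave the other things on the bench where they are.

Things in the scene. Friction and masses are not known exactly. Their poses are not given: they have to be found in the camera images.
- cell: slim cell to load: grey-sleeved cylinder 18 mm across, 70 mm long, plus a brass nub 7.6 mm across standing 3 mm out of one end (73 mm overall); about 50 g. Origin mid-body on its axis; x along the axis towards the nub. Lies level in a grey rest, axis 25 mm above the bench; the middle 50 mm of its length are free at both sides for fingers, down to 5 mm above the bench
- cell_nub (a point): centre of the slim cell's nub tip, 38 mm from the cell's origin along its x
- cell_tail (a point): centre of the slim cell's flat tail face, 35 mm from the cell's origin against its x
- jig: black plastic test jig (saddles and tail stop grey) on a wooden pad 124 x 82 mm, 5 to 20 mm thick. Base 8 mm thick. Origin on the pad's top; x is where the nub points when loaded, z up. Loaded: cell along x at y = 0, axis at z = 29 mm, tail face at x = -45, nub tip at x = 28. 45 degree V saddles, tops 25 mm high, at x = -44 to -38 and 12 to 20; between them room for fingers beside the cell down to z = 8
- contact: sprung copper contact under the hood: plate 16 mm wide, z 20 to 40 mm, 3 thick; origin = centre of its face, axes as the jig's. Free, it is at jig x = 22 mm, z = 29. Slides along jig x at 0.7 N per mm and hits the block behind it after 9.5 mm (6.7 N). The loaded cell holds it 6 mm in (4.2 N); for the tail to pass the tail stop it must be at least 6.7 mm in
- hood (a point): middle of the hood's open edge, jig x = 19 mm, y = 0, z = 45. The hood is a roof over the contact, from x = 19 to 47, underside z = 45, top 50, 34 mm wide; side cheeks leave 26 mm of width from x = 23 on. The cell only goes in nub first, under this edge, tilted about 12 to 16 degrees with the tail up
- stop_face (a point): on the tail stop's inner face plane, jig x = -45 mm, y = 0, z = 29: where the centre of the cell's tail face comes to lie. The stop is a wall 6 mm thick (x = -51 to -45), 18 mm wide, top at z = 28
- clips (a point): midway between two spring steel clips, jig x = -41 mm, y = 0, z = 33. Clips span x = -44.5 to -37.5; each has a round bead inside, radius 3 mm, centre 10.4 mm from y = 0, and yields outwards at 4 N per mm. The cell needs 1.6 mm: the tail takes roughly 5 to 15 N, then snaps under the beads; friction in the clips can leave it a little high unless pressed home
- thick_cell: bystander: a thicker, shorter cell, 26 mm in diameter, 46 mm long, with a like nub, in its own grey rest (axis 29 mm above the bench); origin at the middle, x towards its nub. The two rests change places.
- transformer: bystander: small grey transformer 60 x 40 x 36 mm; origin under its centre
- key_strip: bystander: orange strip of five key caps, 90 x 16 x 9 mm; origin under its centre, long side x
- display_cover: bystander: clear display cover 80 x 28 x 8 mm; origin under its centre, long side x
- spare_contact: bystander: loose copper battery contact, 40 x 14 mm strip with one end bent up 14 mm; origin under its centre, long side x
- case_half: bystander: white open calculator case half 75 x 140 x 22 mm; origin under its centre, long side y
- screwdriver: bystander: a screwdriver lying on the bench along its x

How it is judged (in metres and radians):
On the way:
1. the nub end is under the hood and presses the contact in while the tail is still up (x of contact in the frame of jig above 0.025 m and x of cell_nub in the frame of jig above 0.022 m and z of cell_nub in the frame of jig below 0.038 m and z of cell_tail in the frame of jig above 0.036 m), for 0.1 s.
At the end, for the whole second after the job is handed in: The slim cell rests in the jig holding the contact at least 3.5 mm in; both ends of its axis are at most 1.6 mm above and 2.5 mm below the loaded height (29 mm in the jig) and within 2.5 mm of the jig's centre line; its tail face is within 2.5 mm of the tail stop's face (x of cell_tail in the frame of jig between -0.0475 and -0.0425 m and y of cell_tail in the frame of jig between -0.0025 and 0.0025 m and z of cell_tail in the frame of jig between 0.0265 and 0.0306 m and z of cell_nub in the frame of jig between 0.0265 and 0.0306 m and y of cell_nub in the frame of jig between -0.0025 and 0.0025 m and x of contact in the frame of jig above 0.0255 m and linear speed of cell below 0.02 m/s); the robot touches nothing.
It fails at once if the copper contact is pressed with more than 14 N (jammed against the block behind it) (contact force between cell and contact above 14 N).
It fails at once if the cell is pressed on the jig with more than 42 N (contact force between cell and jig above 42 N).
It fails at once if another thing on the bench is moved by more than 20 mm (distance of any of thick_cell, transformer, key_strip, display_cover, spare_contact, case_half, screwdriver from where it was at the start of the episode above 0.02 m).
It also fails if it takes over 64 s, if anything falls off the work surface, if the arm or the gripper's body presses on something with over 40 N, if the wrist force passes 120 N, or if a joint passes its speed limit or range.

## Working session

There is one attempt and no reset: what is moved stays moved. The work goes in short steps, Python scripts to look and compute and a tool call to move; the robot and the scene stay as the last step left them, time stands still between calls to the robot, and variables do not carry over. Pictures are saved under pics/ and viewed, and the job is handed in when it is done.

Besides the shell and the picture viewer there is one more tool, called in YAML: its name, and indented under it one key for each argument. drive_tool: Moves the arm, as the interface text tells. Its arguments: {"type":"object","properties":{"motion":{"type":"array"}},"required":["motion"]}

```bash
mkdir -p pics; ls; python3 - <<'E'
from workcell import arm
import cv2
print(arm.read_state(), arm.grasp_offset)
for n in ["scene","side","wrist"]:
    c=arm.camera(n); cv2.imwrite(f"pics/{n}0.png",c["pixels"])
    R=cv2.Rodrigues(c["rvec"])[0]; print(n,(-R.T@c["tvec"].ravel()).round(3),R[2].round(2),c["camera_matrix"][0,0])
E
```

```text
pics
{'time_s': 0.0, 'q': array([-65.64341323,  40.5144397 ,  -1.58482867,  85.08476824,
         1.26064139,  54.48234426,  -4.32701065]), 'qd': array([ 0.03107682, -0.07174328,  0.07224373,  0.05246327, -0.0108326 ,
        0.06618151, -0.02030525]), 'tau': array([-1.04522107e-04, -8.83203006e+01,  1.23475045e+00, -2.36169291e+01,
        1.69506669e-02,  6.56859935e-03,  3.63109632e-05]), 'eef_pos': array([0.2586121 , 0.51321222, 0.19462042]), 'orientation': array([-1.79935754e+02,  5.90944896e-04,  1.53254990e+02]), 'contact_force': array([-0.11934356,  0.15344469, -0.86123972]), 'moment': array([-0.05285666, -0.01288813, -0.02028411]), 'gripper_width': 1.001590087802928} -0.0187
scene [1.079 0.223 0.902] [-0.5  -0.23 -0.84] 386.8343738988076
side [ 0.331 -0.855  0.84 ] [ 0.22  0.74 -0.64] 461.1248743886285
wrist [0.184 0.552 0.374] [ 0.29 -0.15 -0.95] 299.32884485532446
```

View pics/scene0.png

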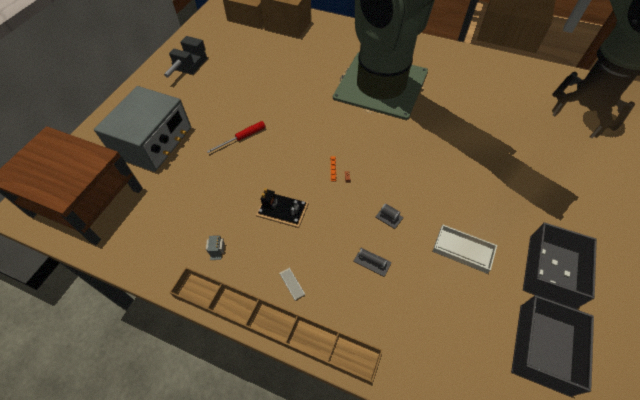

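View pics/side0.png

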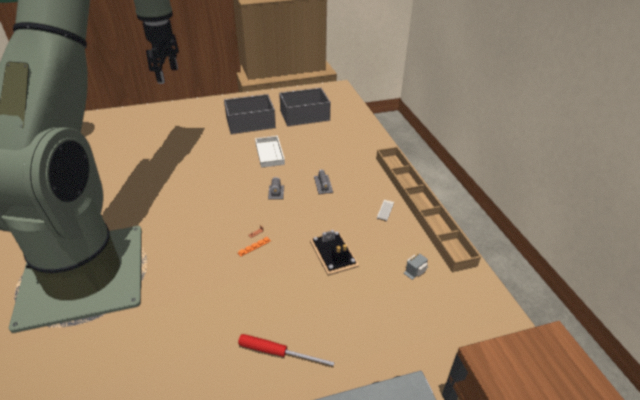

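View pics/wrist0.png

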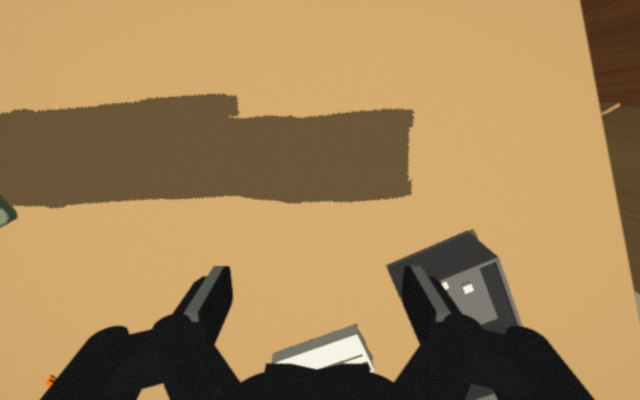

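```bash
cat > h.py <<'E'
import numpy as np,cv2
from workcell import arm
def ray(c,uv):
    p=cv2.undistortPoints(np.array([[uv]],float),c["camera_matrix"],None)[0,0]
    R=cv2.Rodrigues(c["rvec"])[0]; o=-R.T@np.ravel(c["tvec"]); d=R.T@np.array([p[0],p[1],1]); return o,d
def onz(c,uv,z):
    o,d=ray(c,uv); return o+d*(z-o[2])/d[2]
def proj(c,P):
    return cv2.projectPoints(np.array(P,float).reshape(-1,3),c["rvec"],c["tvec"],c["camera_matrix"],None)[0][:,0]
def crop(c,x0,y0,w,h,s,name):
    cv2.imwrite(name,cv2.resize(c["pixels"][y0:y0+h,x0:x0+w],None,fx=s,fy=s,interpolation=cv2.INTER_CUBIC))
def tri(c1,u1,c2,u2):
    o1,d1=ray(c1,u1);o2,d2=ray(c2,u2)
    A=np.stack([d1,-d2],1); s=np.linalg.lstsq(A,o2-o1,rcond=None)[0]
    p,q=o1+s[0]*d1,o2+s[1]*d2; return (p+q)/2,np.linalg.norm(p-q)
E
python3 - <<'E'
from h import *
c=arm.camera("scene"); crop(c,245,180,160,100,5,"pics/s1.png")
d=arm.camera("side"); crop(d,250,160,160,120,5,"pics/d1.png")
for uv in [(283,208),(390,215),(372,262)]: print(onz(c,uv,.02))
E
```

```text
[ 0.5992716  -0.08783313  0.02      ]
[0.51050779 0.1855011  0.02      ]
[0.65834974 0.18429858 0.02      ]
```

View pics/s1.png

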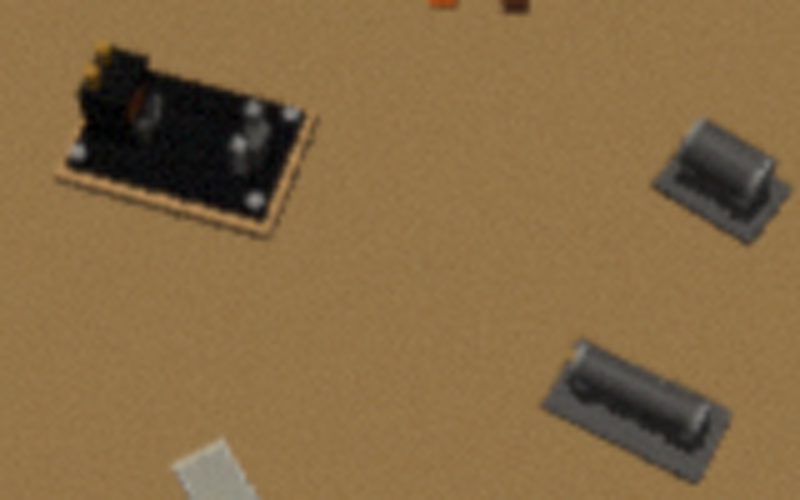

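View pics/d1.png

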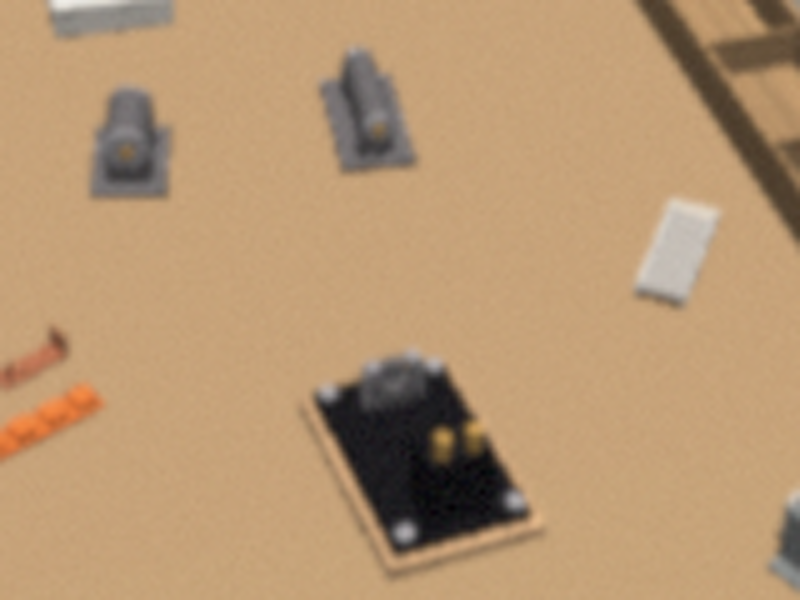

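```bash
cat >> h.py <<'E'
from scipy.spatial.transform import Rotation as Ro
def tool():
    s=arm.read_state(); return s["eef_pos"],Ro.from_euler("xyz",s["orientation"],degrees=True)
def shift(target_pos,target_R=None):
    p,R=tool(); t=R.inv().apply(np.array(target_pos)-p)*1000
    r=(R.inv()*target_R).as_rotvec(degrees=True) if target_R is not None else None
    return t.round(1),None if r is None else r.round(2)
E
python3 - <<'E'
from h import *
p,R=tool(); c=arm.camera("wrist"); Rc=cv2.Rodrigues(c["rvec"])[0]; o=-Rc.T@np.ravel(c["tvec"])
print("cam in tool mm",R.inv().apply(o-p)*1000, "fwd",R.inv().apply(Rc[2]),"right",R.inv().apply(Rc[0]))
print("tool axes",R.as_matrix().round(3).tolist())
c=arm.camera("scene"); f=lambda x,y:(245+x/5,180+y/5)
a=onz(c,f(580,360),.03);b=onz(c,f(708,428),.03);print("cell",a,b,np.degrees(np.arctan2(*(a-b)[1::-1])))
a=onz(c,f(60,175),.012);b=onz(c,f(265,235),.012);e=onz(c,f(318,115),.012);print("jig",a,b,e,np.degrees(np.arctan2(*(a-b)[1::-1])))
E
```

```text
cam in tool mm [  84.18514586    0.52298719 -179.28919166] fwd [-0.32536025 -0.00126697  0.94558929] right [-6.92798734e-04  9.99999153e-01  1.10148960e-03]
tool axes [[-0.893, 0.45, -0.0], [0.45, 0.893, -0.0], [-0.0, -0.0, -1.0]]
cell [0.64786573 0.15103972 0.03      ] [0.65859044 0.22042106 0.03      ] -98.78702102649822
jig [ 0.64203315 -0.1460738   0.012     ] [ 0.63363791 -0.02818889  0.012     ] [ 0.55329434 -0.0324565   0.012     ] -85.92652513737896
```

```bash
python3 - <<'E'
from h import *
print(shift([.653,.186,.13],Ro.from_euler("xyz",[180,0,81.2],degrees=True)))
E
```

```text
(array([-499.4, -114.9,   65. ]), array([-1.000e-02,  1.000e-02,  7.205e+01]))
```

drive_tool:
  motion:
    - {"x":-125,"y":-29,"z":16,"az":18}
    - {"x":-250,"y":-58,"z":32,"az":36}
    - {"x":-499,"y":-115,"z":65,"az":72}
    - {"x":-499,"y":-115,"z":65,"az":72}
    - {"x":-499,"y":-115,"z":65,"az":72}
    - {"x":-499,"y":-115,"z":65,"az":72}
    - {"x":-499,"y":-115,"z":65,"az":72}
    - {"x":-499,"y":-115,"z":65,"az":72}
    - {"x":-499,"y":-115,"z":65,"az":72}
    - {"x":-499,"y":-115,"z":65,"az":72}
    - {"x":-499,"y":-115,"z":65,"az":72}
    - {"x":-499,"y":-115,"z":65,"az":72}
    - {"x":-499,"y":-115,"z":65,"az":72}
    - {"x":-499,"y":-115,"z":65,"az":72}
    - {"x":-499,"y":-115,"z":65,"az":72}
    - {"x":-499,"y":-115,"z":65,"az":72}
    - {"x":-499,"y":-115,"z":65,"az":72}
    - {"x":-499,"y":-115,"z":65,"az":72}

```text
validation failed for argument at $.mo...
```

```bash
python3 - <<'E'
from h import *
print(tool()[0],arm.read_state()["orientation"],arm.read_state()["contact_force"])
c=arm.camera("wrist"); cv2.imwrite("pics/w1.png",c["pixels"])
E
```

```text
[0.25875833 0.51338319 0.19497606] [-1.79982161e+02  2.30785310e-03  1.53250547e+02] [-0.12083216  0.70079434  0.18386593]
```

View pics/w1.png

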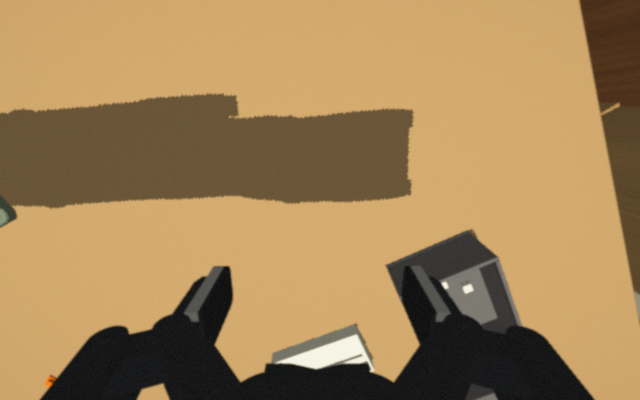

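drive_tool:
  motion:
    - {"x":-38,"y":-9,"z":5,"ax":0,"ay":0,"az":5.5,"jaw":0}

```text
time_s: 0.48
eef_pos: [0.2836, 0.4924, 0.1902]
orientation: [179.9, -0.2, 148.3]
contact_force: [-1.4, 1.3, -0.3]
gripper_width: 1.0
```

```bash
python3 - <<'E'
from h import *
print(shift([.653,.186,.13],Ro.from_euler("xyz",[180,0,81.2],degrees=True)))
E
```

```text
(array([-475.5,  -66.9,   58.1]), array([-0.09, -0.26, 67.12]))
```

drive_tool:
  motion:
    - {"x":-475,"y":-67,"z":58,"ax":0,"ay":0,"az":67,"jaw":0}
    - {"x":-475,"y":-67,"z":58,"ax":0,"ay":0,"az":67,"jaw":0}
    - {"x":-475,"y":-67,"z":58,"ax":0,"ay":0,"az":67,"jaw":0}
    - {"x":-475,"y":-67,"z":58,"ax":0,"ay":0,"az":67,"jaw":0}
    - {"x":-475,"y":-67,"z":58,"ax":0,"ay":0,"az":67,"jaw":0}
    - {"x":-475,"y":-67,"z":58,"ax":0,"ay":0,"az":67,"jaw":0}
    - {"x":-475,"y":-67,"z":58,"ax":0,"ay":0,"az":67,"jaw":0}
    - {"x":-475,"y":-67,"z":58,"ax":0,"ay":0,"az":67,"jaw":0}
    - {"x":-475,"y":-67,"z":58,"ax":0,"ay":0,"az":67,"jaw":0}
    - {"x":-475,"y":-67,"z":58,"ax":0,"ay":0,"az":67,"jaw":0}
    - {"x":-475,"y":-67,"z":58,"ax":0,"ay":0,"az":67,"jaw":0}
    - {"x":-475,"y":-67,"z":58,"ax":0,"ay":0,"az":67,"jaw":0}
    - {"x":-475,"y":-67,"z":58,"ax":0,"ay":0,"az":67,"jaw":0}
    - {"x":-475,"y":-67,"z":58,"ax":0,"ay":0,"az":67,"jaw":0}
    - {"x":-475,"y":-67,"z":58,"ax":0,"ay":0,"az":67,"jaw":0}
    - {"x":-475,"y":-67,"z":58,"ax":0,"ay":0,"az":67,"jaw":0}

```text
time_s: 1.82
eef_pos: [0.6519, 0.1875, 0.1305]
orientation: [-179.8, -0.2, 81.4]
contact_force: [-0.7, -0.2, 0.1]
gripper_width: 1.001
```

```bash
python3 - <<'E'
from h import *
print(tool()[0],arm.read_state()["orientation"],arm.read_state()["contact_force"])
c=arm.camera("wrist"); cv2.imwrite("pics/w2.png",c["pixels"])
E
```

```text
[0.65190848 0.18746784 0.13046815] [-179.79656174   -0.19620669   81.40901335] [-0.67807873 -0.16371144  0.0514858 ]
```

View pics/w2.png

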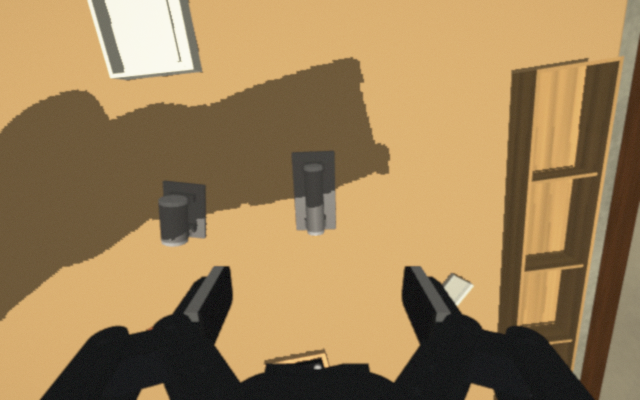

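```bash
python3 - <<'E'
from h import *
c=arm.camera("wrist"); crop(c,280,140,80,100,6,"pics/w3.png")
E
```

```text
(no output)
```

View pics/w3.png

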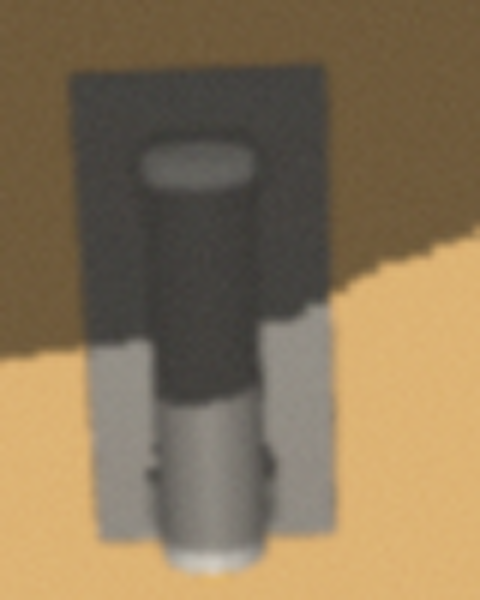

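```bash
python3 - <<'E'
from h import *
c=arm.camera("wrist"); f=lambda x,y:(280+(x+.5)/6-.5,140+(y+.5)/6-.5)
t=onz(c,f(199,165),.025);m=onz(c,f(202.5,200),.025);n=onz(c,f(214.5,540),.025)
print(t,m,n)
for a in (t,m): print(np.degrees(np.arctan2(*(n-a)[1::-1])))
cor=[onz(c,f(*u),0.003) for u in [(70,73),(324,67),(333,532),(100,540)]]
print(np.array(cor)); a=(cor[3]+cor[2])/2-(cor[0]+cor[1])/2; print(np.degrees(np.arctan2(a[1],a[0])),np.mean(cor,0),np.linalg.norm(a))
top=onz(c,f(212,572),.033);print("nub end",top)
E
```

```text
[0.65163705 0.21407711 0.025     ] [0.65131238 0.20834014 0.025     ] [0.64417793 0.14909017 0.025     ]
-96.54768255665039
-96.86608413600906
[[0.63132709 0.22867204 0.003     ]
 [0.67418694 0.2232124  0.003     ]
 [0.66451169 0.13807597 0.003     ]
 [0.62152441 0.142903   0.003     ]]
-96.50189141895716 [0.64788753 0.18321585 0.003     ] 0.08600591758582476
nub end [0.6434638  0.14676226 0.033     ]
```

```bash
python3 - <<'E'
from h import *
print(shift([.649,.192,.008],Ro.from_euler("xyz",[180,0,83.4],degrees=True)))
E
```

```text
(array([  4.1,  -3.5, 122.5]), array([-0.18, -0.18, -2.01]))
```

drive_tool:
  motion:
    - {"x":4,"y":-3.5,"z":30,"ax":-0.2,"ay":-0.2,"az":-2,"jaw":0}
    - {"x":4,"y":-3.5,"z":60,"ax":-0.2,"ay":-0.2,"az":-2,"jaw":0}
    - {"x":4,"y":-3.5,"z":80,"ax":-0.2,"ay":-0.2,"az":-2,"jaw":0}
    - {"x":4,"y":-3.5,"z":100,"ax":-0.2,"ay":-0.2,"az":-2,"jaw":0}
    - {"x":4,"y":-3.5,"z":115,"ax":-0.2,"ay":-0.2,"az":-2,"jaw":0}
    - {"x":4,"y":-3.5,"z":122,"ax":-0.2,"ay":-0.2,"az":-2,"jaw":0.2}
    - {"x":4,"y":-3.5,"z":122.5,"ax":-0.2,"ay":-0.2,"az":-2,"jaw":0.4}
    - {"x":4,"y":-3.5,"z":122.5,"ax":-0.2,"ay":-0.2,"az":-2,"jaw":0.5}
    - {"x":4,"y":-3.5,"z":122.5,"ax":-0.2,"ay":-0.2,"az":-2,"jaw":0.5}
    - {"x":4,"y":-3.5,"z":122.5,"ax":-0.2,"ay":-0.2,"az":-2,"jaw":0.5}

```text
time_s: 2.8
eef_pos: [0.6495, 0.1922, 0.0092]
orientation: [179.9, -0.0, 83.4]
contact_force: [0.1, 0.7, 0.0]
gripper_width: 0.5
```

```bash
python3 - <<'E'
from h import *
c=arm.camera("wrist"); cv2.imwrite("pics/w4.png",c["pixels"])
E
```

```text
(no output)
```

View pics/w4.png

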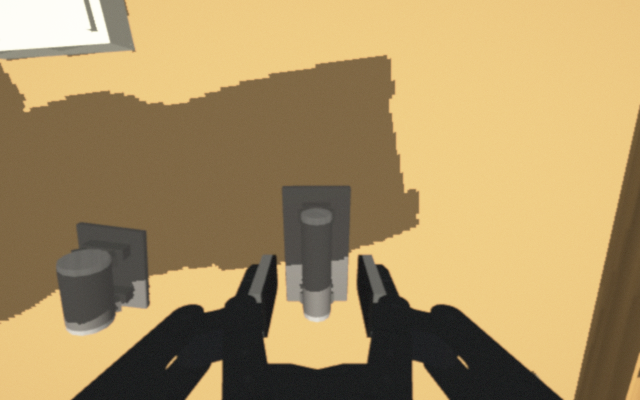

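```bash
python3 - <<'E'
from h import *
c=arm.camera("wrist"); p,R=tool()
print(proj(c,[p,p+R.apply([0,0,-.0187]),p+R.apply([.011,0.02,-.005]),p+R.apply([.011,-0.02,-.005]),p+R.apply([-.011,-0.02,-.005])]))
t=onz(c,(317,216),.025);print(t,onz(c,(316.5,315),.033)); a=R.as_matrix()[:,0]; print((t-p)@a)
crop(c,270,180,100,150,4,"pics/w5.png")
E
```

```text
[[316.85469868 238.75083399]
 [316.84532833 252.11875501]
 [348.53062963 226.28081624]
 [285.15976164 226.30442851]
 [286.3391854  257.30742986]]
[0.65194191 0.21415944 0.025     ] [0.64429392 0.15120771 0.033     ]
0.02221918022016473
```

View pics/w5.png

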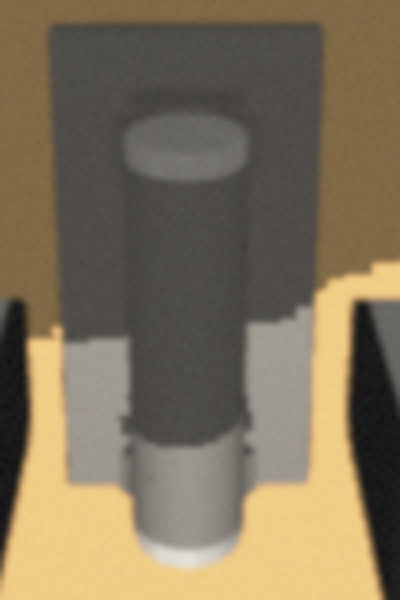

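drive_tool:
  motion:
    - {"x":0,"y":0,"z":0,"ax":0,"ay":0,"az":0,"jaw":0.7}
    - {"x":0,"y":0,"z":0,"ax":0,"ay":0,"az":0,"jaw":0.9}
    - {"x":0,"y":0,"z":0,"ax":0,"ay":0,"az":0,"jaw":1}
    - {"x":0,"y":0,"z":0,"ax":0,"ay":0,"az":0,"jaw":1}
    - {"x":0,"y":0,"z":0,"ax":0,"ay":0,"az":0,"jaw":1}
    - {"x":0,"y":0,"z":0,"ax":0,"ay":0,"az":0,"jaw":1}

```text
time_s: 3.4
eef_pos: [0.6493, 0.1921, 0.0088]
orientation: [179.9, -0.0, 83.4]
contact_force: [-0.1, 0.2, -0.6]
gripper_width: -0.002
```

```bash
python3 - <<'E'
from h import *
c=arm.camera("wrist"); crop(c,220,170,200,150,4,"pics/w6.png")
c=arm.camera("side"); crop(c,250,130,160,120,5,"pics/d6.png")
print(proj(c,[tool()[0]]))
E
```

```text
[[322.72321224 179.57441316]]
```

View pics/w6.png

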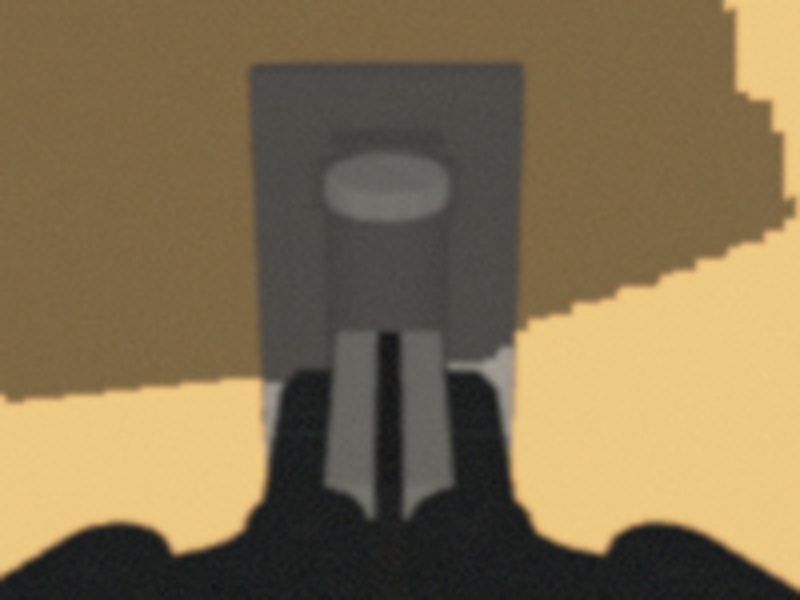

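View pics/d6.png

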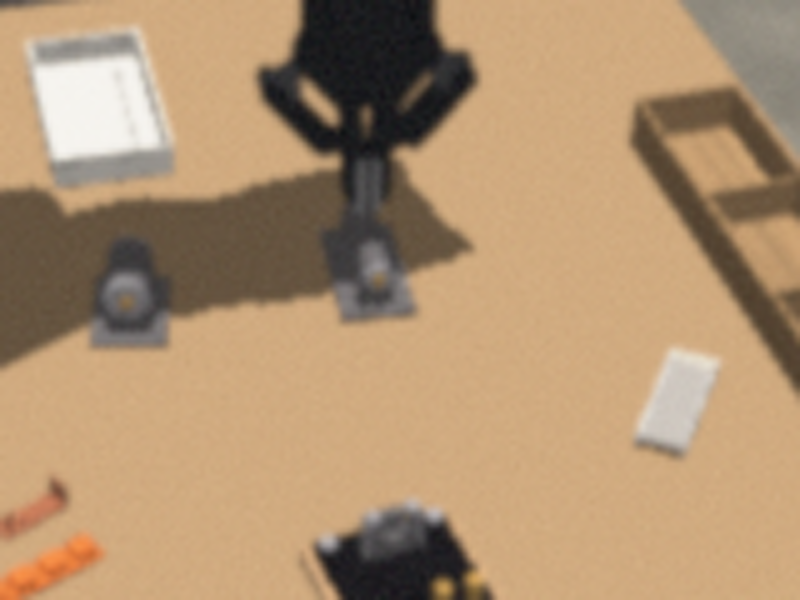

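```bash
python3 - <<'E'
from h import *
print(arm.read_state()["gripper_width"],tool()[0])
c=arm.camera("scene"); crop(c,320,190,100,90,8,"pics/s7.png"); print(proj(c,[tool()[0]]))
d=arm.camera("side"); crop(d,290,130,70,70,8,"pics/d7.png");print(proj(d,[tool()[0]]))
E
```

```text
-0.0027423328446986132 [0.64926869 0.19210377 0.00877661]
[[375.62913713 261.90301733]]
[[322.72788758 179.57929037]]
```

View pics/s7.png

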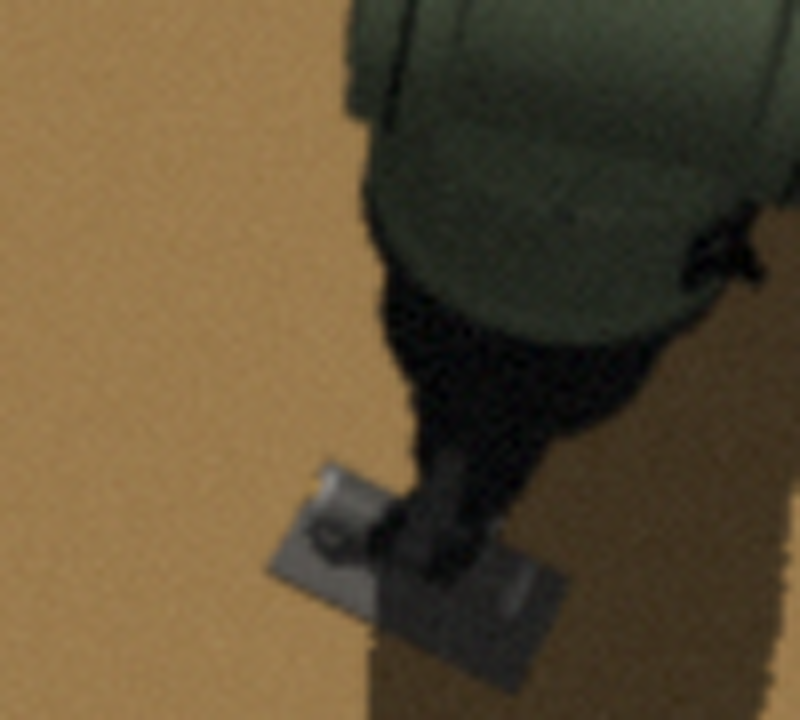

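View pics/d7.png

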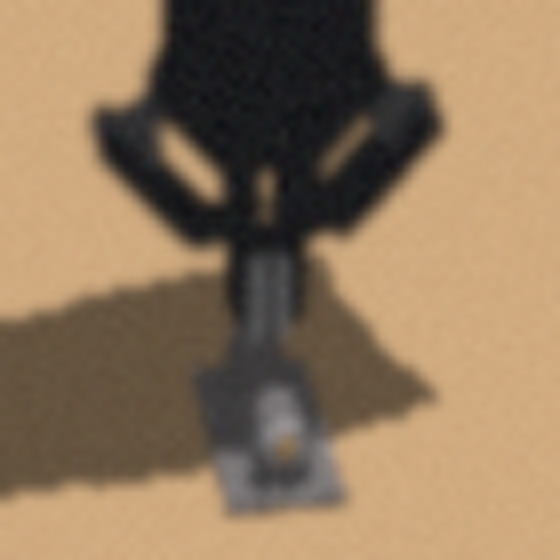

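drive_tool:
  motion:
    - {"x":0,"y":0,"z":-5,"ax":0,"ay":0,"az":0,"jaw":1}
    - {"x":0,"y":0,"z":-15,"ax":0,"ay":0,"az":0,"jaw":1}
    - {"x":0,"y":0,"z":-30,"ax":0,"ay":0,"az":0,"jaw":1}
    - {"x":0,"y":0,"z":-30,"ax":0,"ay":0,"az":0,"jaw":1}

```text
time_s: 3.93
eef_pos: [0.6507, 0.1924, 0.0423]
orientation: [179.7, -0.1, 83.4]
contact_force: [2.0, 0.6, 0.6]
gripper_width: 0.004
```

```bash
python3 - <<'E'
from h import *
c=arm.camera("wrist"); crop(c,220,150,200,150,4,"pics/w8.png")
d=arm.camera("side"); crop(d,290,130,70,70,8,"pics/d8.png");print(proj(d,[tool()[0]]))
E
```

```text
[[322.98845135 171.0859815 ]]
```

View pics/w8.png

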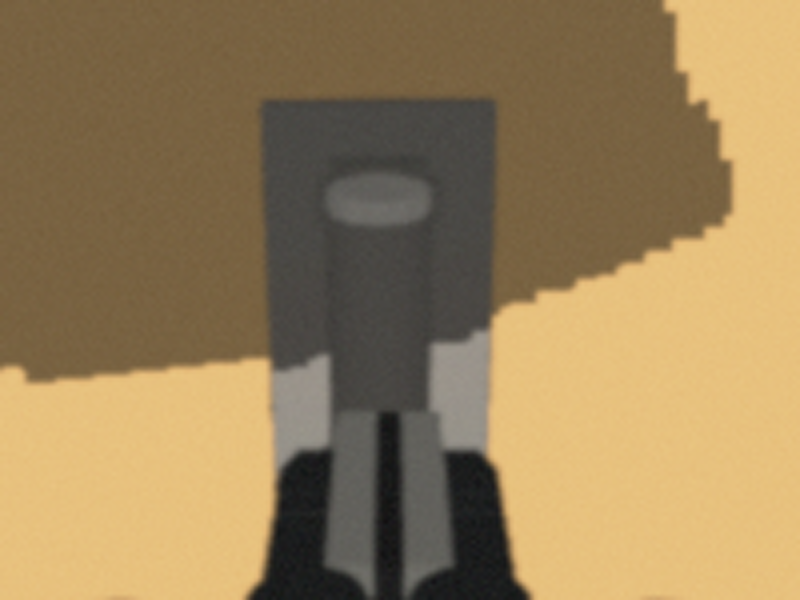

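View pics/d8.png

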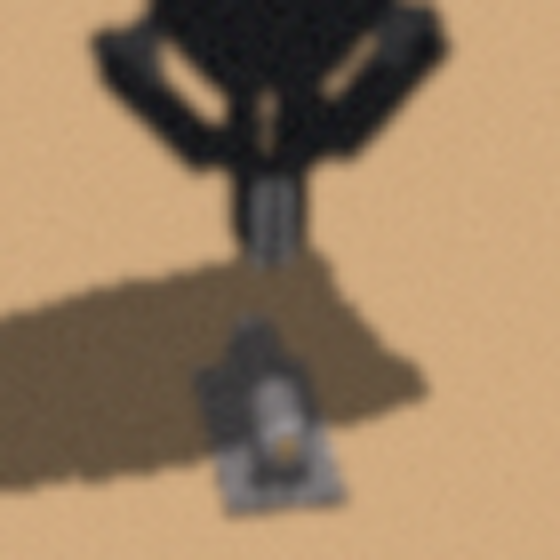

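```bash
python3 - <<'E'
from h import *
c=arm.camera("wrist");d=arm.camera("side");s=arm.camera("scene");p,R=tool()
print(p)
for r in (252,253): 
    q,e=tri(c,(317.3,r),d,(323.3,163.0)); print(q,e,R.inv().apply(q-p)*1000)
crop(s,320,190,100,90,8,"pics/s8.png"); print(proj(s,[p,q]))
E
```

```text
[0.64899979 0.19203773 0.03849709]
[0.65080953 0.19602386 0.06595719] 0.001177577625812654 [  4.16575911   1.35450713 -27.45966671]
[0.65071496 0.19557276 0.0662846 ] 0.0010948849878236258 [  3.70674284   1.31268206 -27.78706418]
[[377.06366209 256.68004653]
 [379.66663811 252.75844852]]
```

View pics/s8.png

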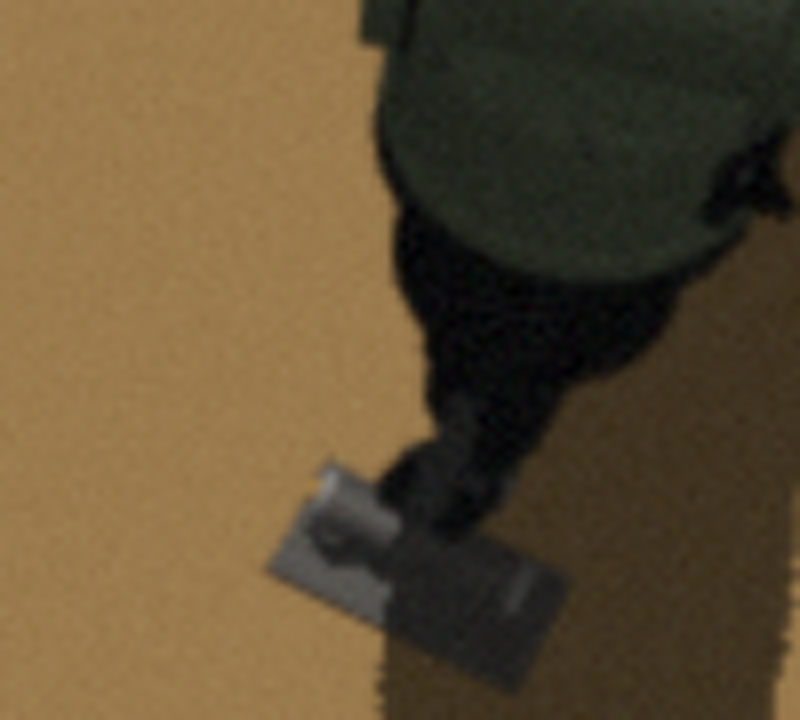

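drive_tool:
  motion:
    - {"x":0,"y":0,"z":15,"ax":0,"ay":0,"az":0,"jaw":1}
    - {"x":0,"y":0,"z":28,"ax":0,"ay":0,"az":0,"jaw":1}
    - {"x":0,"y":0,"z":30,"ax":0,"ay":0,"az":0,"jaw":1}
    - {"x":0,"y":0,"z":31,"ax":0,"ay":0,"az":0,"jaw":1}

```text
time_s: 4.52
eef_pos: [0.6484, 0.1918, 0.0064]
orientation: [-179.9, 0.1, 83.4]
contact_force: [0.2, 0.2, 0.5]
gripper_width: 0.001
```

drive_tool:
  motion:
    - {"x":0,"y":0,"z":1,"ax":0,"ay":0,"az":0,"jaw":1}
    - {"x":0,"y":0,"z":1.5,"ax":0,"ay":0,"az":0,"jaw":1}

```text
time_s: 4.68
eef_pos: [0.6485, 0.1918, 0.005]
orientation: [-179.9, 0.1, 83.4]
contact_force: [-1.0, -0.1, -1.1]
gripper_width: -0.001
```

drive_tool:
  motion:
    - {"x":0,"y":0,"z":1,"ax":0,"ay":0,"az":0,"jaw":1}
    - {"x":0,"y":0,"z":1.5,"ax":0,"ay":0,"az":0,"jaw":1}

```text
time_s: 4.85
eef_pos: [0.6486, 0.1918, 0.0038]
orientation: [-180.0, 0.0, 83.4]
contact_force: [-0.1, 0.0, 0.6]
gripper_width: 0.001
```

drive_tool:
  motion:
    - {"x":0,"y":0,"z":1,"ax":0,"ay":0,"az":0,"jaw":1}
    - {"x":0,"y":0,"z":1.5,"ax":0,"ay":0,"az":0,"jaw":1}

```text
time_s: 5.02
eef_pos: [0.6488, 0.1919, 0.0024]
orientation: [-180.0, 0.0, 83.4]
contact_force: [0.3, -0.2, 0.5]
gripper_width: -0.002
```

drive_tool:
  motion:
    - {"x":0,"y":0,"z":1,"ax":0,"ay":0,"az":0,"jaw":1}
    - {"x":0,"y":0,"z":1.5,"ax":0,"ay":0,"az":0,"jaw":1}

```text
time_s: 5.18
eef_pos: [0.6487, 0.1919, 0.0009]
orientation: [-180.0, 0.0, 83.4]
contact_force: [-0.3, 0.3, -0.2]
gripper_width: -0.002
```

drive_tool:
  motion:
    - {"x":0,"y":0,"z":1,"ax":0,"ay":0,"az":0,"jaw":1}
    - {"x":0,"y":0,"z":1.5,"ax":0,"ay":0,"az":0,"jaw":1}

```text
time_s: 5.35
eef_pos: [0.6487, 0.1919, -0.0008]
orientation: [-180.0, 0.0, 83.4]
contact_force: [0.6, 0.6, 0.6]
gripper_width: -0.003
```

```bash
python3 - <<'E'
from h import *
c=arm.camera("wrist"); crop(c,220,180,200,150,4,"pics/w9.png")
d=arm.camera("side"); crop(d,290,130,70,70,8,"pics/d9.png");print(proj(d,[tool()[0]]))
print(tool()[0])
E
```

```text
[[322.51464933 182.19791012]]
[ 0.64868184  0.1918938  -0.00079187]
```

View pics/w9.png

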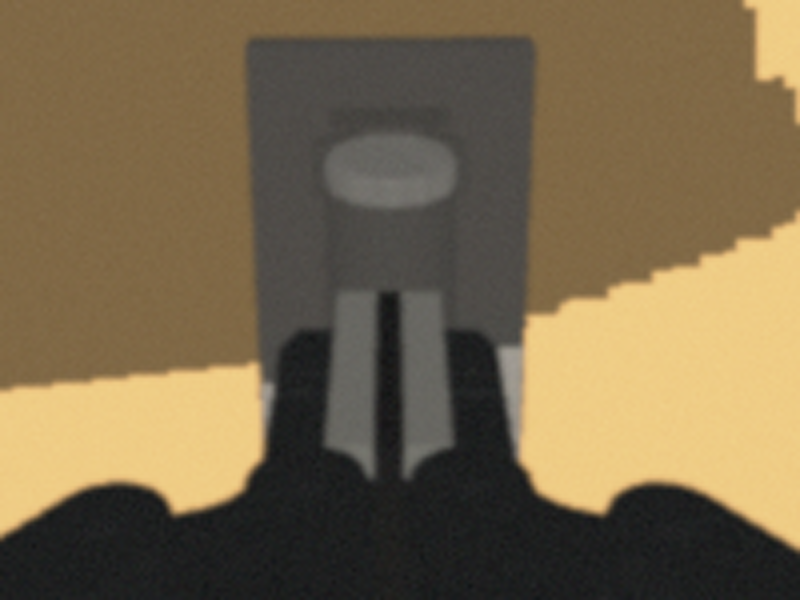

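View pics/d9.png

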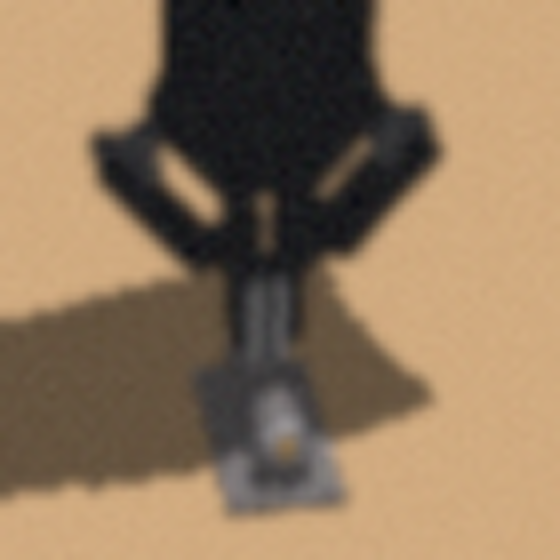

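drive_tool:
  motion:
    - {"x":0,"y":0,"z":1.5,"ax":0,"ay":0,"az":0,"jaw":1}
    - {"x":0,"y":0,"z":2,"ax":0,"ay":0,"az":0,"jaw":1}

```text
time_s: 5.62
eef_pos: [0.649, 0.1919, -0.0024]
orientation: [180.0, 0.0, 83.4]
contact_force: [-1.9, -0.9, 12.2]
gripper_width: -0.003
```

drive_tool:
  motion:
    - {"x":0,"y":0,"z":1.5,"ax":0,"ay":0,"az":0,"jaw":1}
    - {"x":0,"y":0,"z":2,"ax":0,"ay":0,"az":0,"jaw":1}

```text
time_s: 5.78
eef_pos: [0.6494, 0.192, -0.0028]
orientation: [179.9, -0.0, 83.4]
contact_force: [-10.0, -2.1, 32.3]
gripper_width: 0.001
```

drive_tool:
  motion:
    - {"x":0,"y":0,"z":1.5,"ax":0,"ay":0,"az":0,"jaw":1}
    - {"x":0,"y":0,"z":2,"ax":0,"ay":0,"az":0,"jaw":1}

```text
time_s: 5.95
eef_pos: [0.6495, 0.192, -0.0029]
orientation: [179.9, -0.0, 83.4]
contact_force: [-13.5, -3.0, 38.7]
gripper_width: -0.001
```

drive_tool:
  motion:
    - {"x":0,"y":0,"z":-5,"ax":0,"ay":0,"az":0,"jaw":1}
    - {"x":0,"y":0,"z":-10,"ax":0,"ay":0,"az":0,"jaw":0.5}
    - {"x":0,"y":0,"z":-10,"ax":0,"ay":0,"az":0,"jaw":0.4}
    - {"x":0,"y":0,"z":-10,"ax":0,"ay":0,"az":0,"jaw":0.4}
    - {"x":0,"y":0,"z":-10,"ax":0,"ay":0,"az":0,"jaw":0.4}

```text
time_s: 6.37
eef_pos: [0.6493, 0.192, 0.0067]
orientation: [179.9, -0.0, 83.4]
contact_force: [0.4, -0.3, -0.4]
gripper_width: 0.565
```

```bash
python3 - <<'E'
from h import *
print(tool()[0],arm.read_state()["contact_force"],arm.read_state()["gripper_width"])
c=arm.camera("wrist"); crop(c,220,180,200,150,4,"pics/w10.png")
print(shift([.649,.192,-.012],Ro.from_euler("xyz",[180,0,83.4],degrees=True)))
E
```

```text
[0.64933578 0.19197864 0.00669243] [ 0.38615583 -0.31629238 -0.36804871] 0.5654899257418777
(array([ 0. , -0.4, 18.7]), array([ 0.07, -0.02, -0.01]))
```

View pics/w10.png

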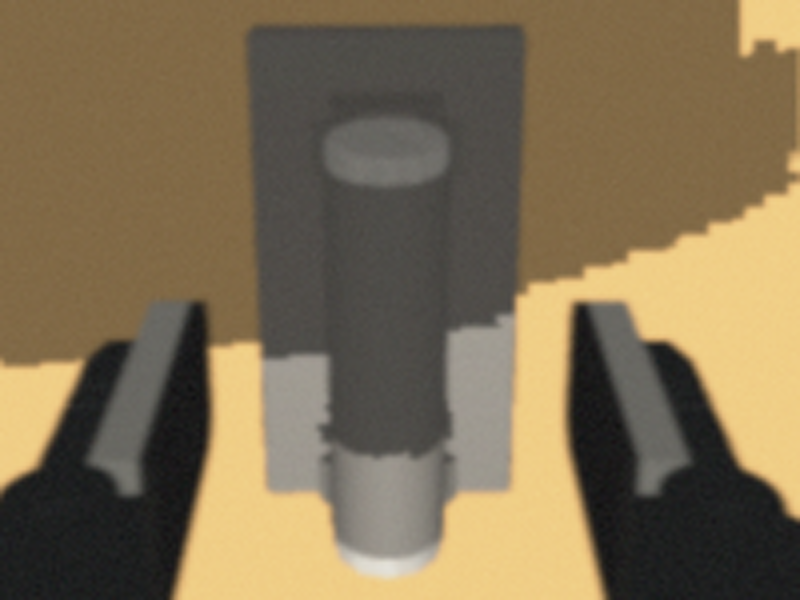

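drive_tool:
  motion:
    - {"x":4,"y":-0.4,"z":12,"ax":0,"ay":0,"az":0,"jaw":0.45}
    - {"x":4,"y":-0.4,"z":20,"ax":0,"ay":0,"az":0,"jaw":0.45}
    - {"x":4,"y":-0.4,"z":25,"ax":0,"ay":0,"az":0,"jaw":0.45}

```text
time_s: 6.67
eef_pos: [0.6485, 0.1961, -0.0204]
orientation: [-179.9, 0.0, 83.4]
contact_force: [-0.5, 0.1, 0.5]
gripper_width: 0.549
```

drive_tool:
  motion:
    - {"x":0,"y":0,"z":3,"ax":0,"ay":0,"az":0,"jaw":0.45}
    - {"x":0,"y":0,"z":6,"ax":0,"ay":0,"az":0,"jaw":0.45}

```text
time_s: 6.83
eef_pos: [0.648, 0.196, -0.0275]
orientation: [-179.9, 0.1, 83.4]
contact_force: [0.3, 0.1, -1.0]
gripper_width: 0.55
```

Now at the intended depth, no contact. Close and check.

drive_tool:
  motion:
    - {"x":0,"y":0,"z":0,"ax":0,"ay":0,"az":0,"jaw":0.65}
    - {"x":0,"y":0,"z":0,"ax":0,"ay":0,"az":0,"jaw":0.8}
    - {"x":0,"y":0,"z":0,"ax":0,"ay":0,"az":0,"jaw":1}
    - {"x":0,"y":0,"z":0,"ax":0,"ay":0,"az":0,"jaw":1}
    - {"x":0,"y":0,"z":0,"ax":0,"ay":0,"az":0,"jaw":1}

```text
time_s: 7.25
eef_pos: [0.6491, 0.1959, -0.0268]
orientation: [180.0, 0.0, 83.4]
contact_force: [6.9, -1.0, 1.0]
gripper_width: 0.187
```

```bash
python3 - <<'E'
from h import *
print(tool()[0],arm.read_state()["contact_force"],arm.read_state()["gripper_width"])
c=arm.camera("wrist"); crop(c,220,150,200,150,4,"pics/w11.png")
E
```

```text
[ 0.64913339  0.19588099 -0.02678753] [ 6.89747259 -1.00000135  1.00552851] 0.18732895224561777
```

View pics/w11.png

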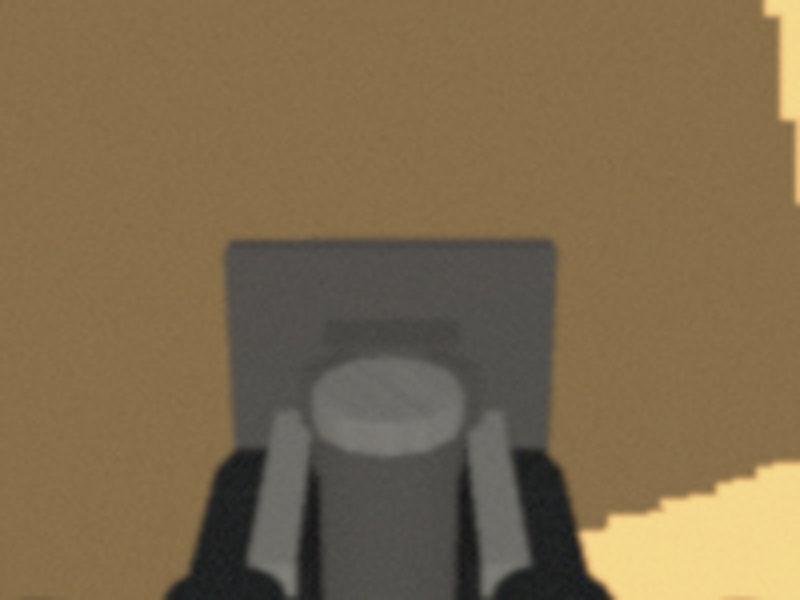

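```bash
python3 - <<'E'
from h import *
print(shift([.598,-.15,.08],Ro.from_euler("xyz",[180,0,92],degrees=True)))
E
```

```text
(array([-349.5,  -11. , -106.6]), array([ 0.02,  0.03, -8.59]))
```

drive_tool:
  motion:
    - {"x":0,"y":0,"z":-10,"ax":0,"ay":0,"az":0,"jaw":1}
    - {"x":0,"y":0,"z":-30,"ax":0,"ay":0,"az":0,"jaw":1}
    - {"x":0,"y":0,"z":-60,"ax":0,"ay":0,"az":0,"jaw":1}
    - {"x":-30,"y":-1,"z":-85,"ax":0,"ay":0,"az":-2,"jaw":1}
    - {"x":-65,"y":-3,"z":-107,"ax":0,"ay":0,"az":-4,"jaw":1}
    - {"x":-100,"y":-5,"z":-107,"ax":0,"ay":0,"az":-6,"jaw":1}
    - {"x":-140,"y":-7,"z":-107,"ax":0,"ay":0,"az":-8.6,"jaw":1}
    - {"x":-180,"y":-9,"z":-107,"ax":0,"ay":0,"az":-8.6,"jaw":1}
    - {"x":-220,"y":-11,"z":-107,"ax":0,"ay":0,"az":-8.6,"jaw":1}
    - {"x":-260,"y":-11,"z":-107,"ax":0,"ay":0,"az":-8.6,"jaw":1}
    - {"x":-300,"y":-11,"z":-107,"ax":0,"ay":0,"az":-8.6,"jaw":1}
    - {"x":-330,"y":-11,"z":-107,"ax":0,"ay":0,"az":-8.6,"jaw":1}
    - {"x":-349,"y":-11,"z":-107,"ax":0,"ay":0,"az":-8.6,"jaw":1}
    - {"x":-349,"y":-11,"z":-107,"ax":0,"ay":0,"az":-8.6,"jaw":1}
    - {"x":-349,"y":-11,"z":-107,"ax":0,"ay":0,"az":-8.6,"jaw":1}

```text
time_s: 8.55
eef_pos: [0.5978, -0.1504, 0.081]
orientation: [180.0, 0.0, 91.9]
contact_force: [-0.0, 1.1, -1.0]
gripper_width: 0.185
```

```bash
python3 - <<'E'
from h import *
print(tool()[0],arm.read_state()["orientation"],arm.read_state()["contact_force"],arm.read_state()["gripper_width"])
c=arm.camera("wrist"); cv2.imwrite("pics/w12.png",c["pixels"])
d=arm.camera("side"); crop(d,280,160,100,120,5,"pics/d12.png")
s=arm.camera("scene"); crop(s,235,150,100,90,8,"pics/s12.png")
E
```

```text
[ 0.59784997 -0.15036013  0.08100459] [1.79965671e+02 3.56090116e-02 9.19024830e+01] [-0.01732161  1.09350736 -0.99489659] 0.18506930425557322
```

View pics/w12.png

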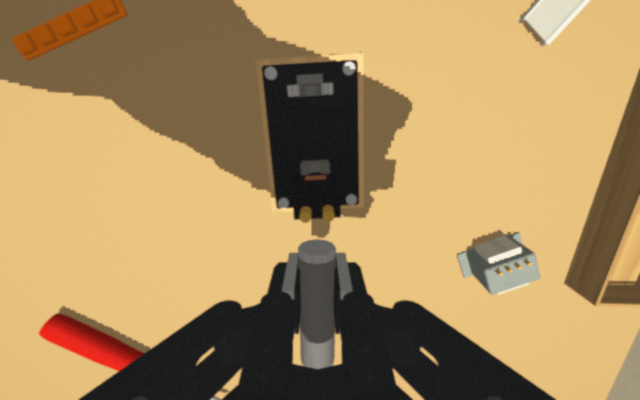

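View pics/d12.png

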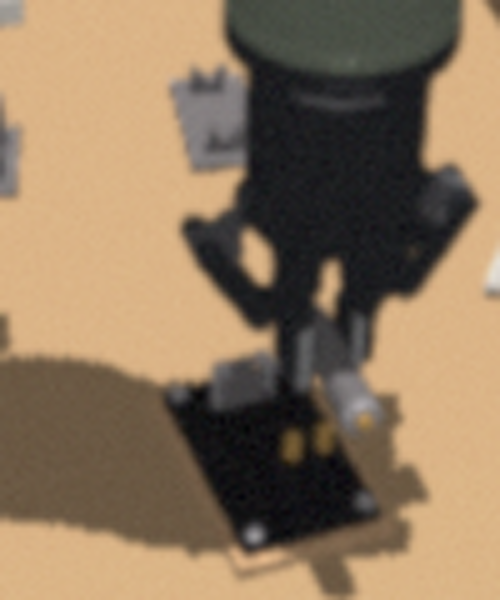

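View pics/s12.png

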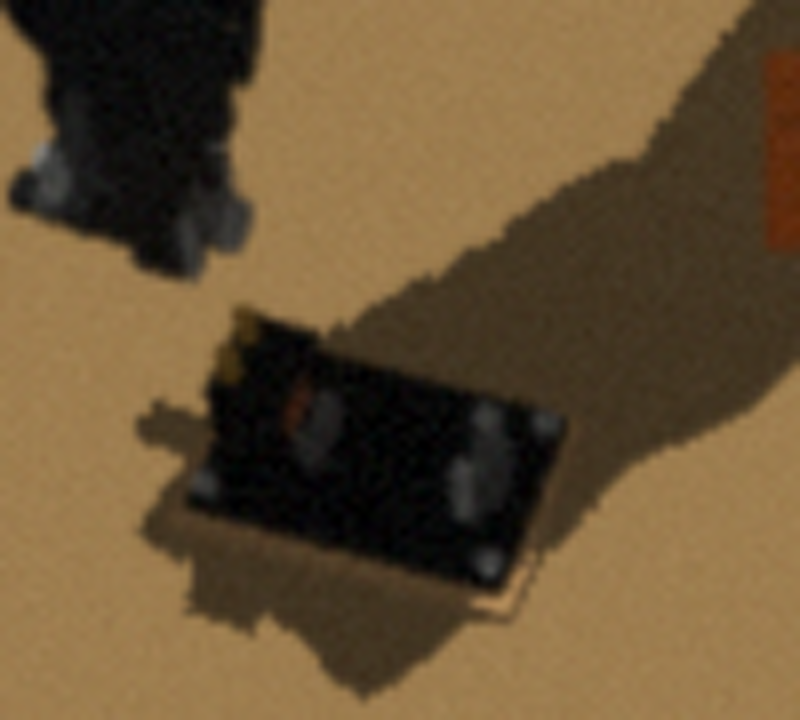

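```bash
python3 - <<'E'
from h import *
c=arm.camera("wrist"); crop(c,245,45,140,100,5.7,"pics/w13.png"); crop(c,245,135,140,100,5.7,"pics/w14.png")
np.save("cw.npy",np.array([0]));import pickle;pickle.dump((c,arm.read_state()),open("w12.pkl","wb"))
E
```

```text
(no output)
```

View pics/w13.png

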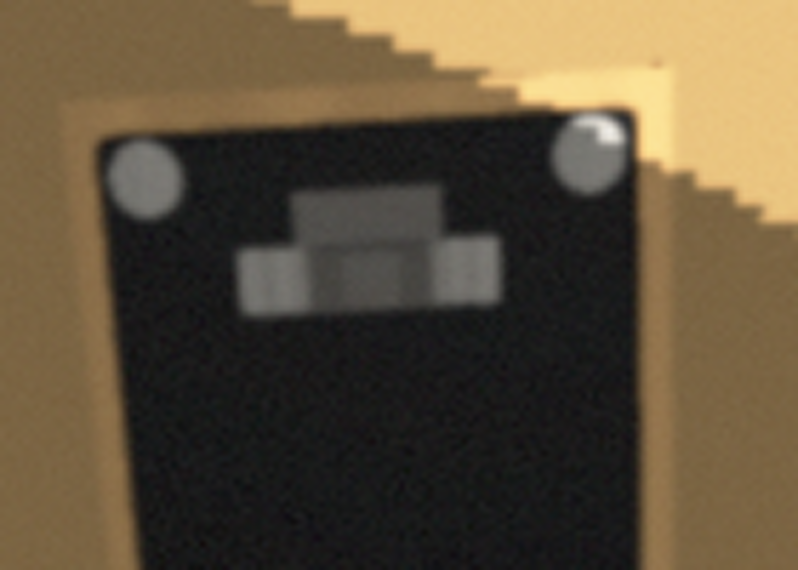

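View pics/w14.png

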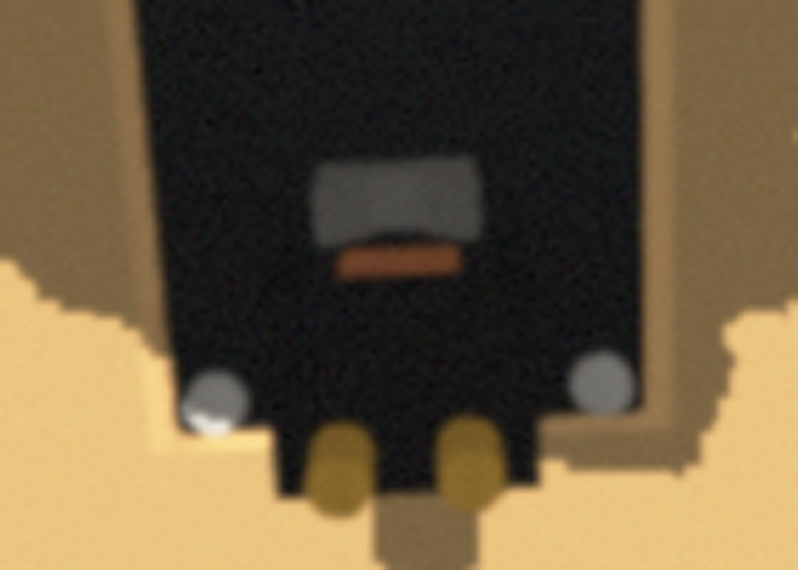

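```bash
cat > jig.py <<'E'
from h import *
import pickle
c,s=pickle.load(open("w12.pkl","rb"))
A=lambda x,y:(245+(x+.5)/5.7-.5,45+(y+.5)/5.7-.5); B=lambda x,y:(245+(x+.5)/5.7-.5,135+(y+.5)/5.7-.5)
img=np.array([A(65,105),A(672,68),B(668,428),B(152,455),A(291,192),A(441,186)])
obj=np.array([[-62,-41,0],[-62,41,0],[62,41,0],[62,-41,0],[-51,-9,28],[-51,9,28]],float)/1e3
E
python3 - <<'E'
from jig import *
ok,rv,tv=cv2.solvePnP(obj,img,c["camera_matrix"],None)
Rc=cv2.Rodrigues(c["rvec"])[0]; Rj=cv2.Rodrigues(rv)[0]
o=Rc.T@(tv.ravel()-np.ravel(c["tvec"])); Rw=Rc.T@Rj
print(o, Rw.round(3).tolist(), np.degrees(np.arctan2(Rw[1,0],Rw[0,0])))
e=cv2.projectPoints(obj,rv,tv,c["camera_matrix"],None)[0][:,0]-img; print(e.round(1))
for z in (.004,.008,.012,.016,.02):
    P=[onz(c,u,z) for u in img[:4]]; 
    W=[np.linalg.norm(P[0]-P[1]),np.linalg.norm(P[2]-P[3]),np.linalg.norm(P[0]-P[3]),np.linalg.norm(P[1]-P[2])]
    Q=[onz(c,u,z+.028) for u in img[4:]]
    m=np.mean(P,0); ax=P[3]+P[2]-P[0]-P[1]; print(z,np.array(W).round(4),np.linalg.norm(Q[0]-Q[1]).round(4),m.round(4),np.degrees(np.arctan2(ax[1],ax[0])), (np.mean(Q,0)-m)@ax/np.linalg.norm(ax))
E
```

```text
[ 0.59333408 -0.0957807   0.00800915] [[0.083, 0.997, 0.005], [-0.994, 0.083, -0.077], [-0.077, 0.001, 0.997]] -85.23050386379526
[[-1.7  0.8]
 [ 1.2  1.5]
 [-0.1 -0.1]
 [ 0.7 -0.8]
 [-0.1 -0.6]
 [ 0.2 -0.9]]
0.004 [0.0826 0.0826 0.1257 0.1256] 0.0185 [ 0.5932 -0.0949  0.004 ] -85.3906556514869 -0.047944438090704596
0.008 [0.0813 0.0813 0.1237 0.1236] 0.0182 [ 0.5932 -0.0944  0.008 ] -85.39065565148684 -0.047162713002029275
0.012 [0.08   0.08   0.1217 0.1217] 0.0178 [ 0.5932 -0.0939  0.012 ] -85.39065565148688 -0.046380987913353974
0.016 [0.0787 0.0787 0.1198 0.1197] 0.0175 [ 0.5933 -0.0935  0.016 ] -85.39065565148682 -0.04559926282467864
0.02 [0.0774 0.0774 0.1178 0.1177] 0.0172 [ 0.5933 -0.093   0.02  ] -85.39065565148688 -0.04481753773600336
```

```bash
python3 - <<'E'
from jig import *
for zp in (.007,.010):
    P=[onz(c,u,zp) for u in img[:4]]; m=np.mean(P,0); ax=P[3]+P[2]-P[0]-P[1]; ax/=np.linalg.norm(ax); ay=np.array([-ax[1],ax[0],0])
    def j(n,u,z): 
        q=onz(c,u,zp+z)-m; print(n,(q@ax*1000).round(1),(q@ay*1000).round(1))
    print(zp)
    j("stop far L -51,-9",A(291,192),.028); j("stop far R -51,9",A(441,186),.028)
    j("blk L outer far",A(238,250),.025); j("blk L outer near",A(243,318),.025);j("blk R outer far",A(500,237),.025); j("blk R outer near",A(502,303),.025)
    j("fs far L 12",B(313,163),.025); j("fs far R 12",B(480,156),.025);j("fs near L",B(320,245),.025); j("fs near R",B(483,238),.025)
    j("contact upL",B(337,250),.025); j("contact upR",B(460,243),.025);j("contact lowL",B(337,278),.038);j("contact lowR",B(462,272),.038)
    j("base farL",A(103,140),.008);j("base farR",A(632,112),.008);j("base nearL",B(180,430),.008);j("base nearR",B(640,410),.008)
    j("hood end L",B(278,497),.05);j("hood end R",B(538,487),.05)
E
```

```text
0.007
stop far L -51,-9 -47.4 -9.4
stop far R -51,9 -47.3 8.8
blk L outer far -41.3 -16.6
blk L outer near -33.3 -16.6
blk R outer far -41.4 16.0
blk R outer near -33.6 16.0
fs far L 12 12.4 -10.7
fs far R 12 12.5 11.8
fs near L 23.8 -10.5
fs near R 23.8 11.9
contact upL 24.6 -8.2
contact upR 24.3 8.7
contact lowL 25.1 -7.7
contact lowR 25.1 8.6
base farL -56.3 -34.9
base farR -56.5 34.5
base nearL 55.7 -34.7
base nearR 55.6 35.4
hood end L 50.6 -16.2
hood end R 50.7 17.1
0.01
stop far L -51,-9 -46.8 -9.3
stop far R -51,9 -46.7 8.7
blk L outer far -40.8 -16.4
blk L outer near -32.9 -16.4
blk R outer far -40.9 15.8
blk R outer near -33.2 15.8
fs far L 12 12.2 -10.6
fs far R 12 12.3 11.6
fs near L 23.4 -10.3
fs near R 23.4 11.7
contact upL 24.2 -8.1
contact upR 24.0 8.6
contact lowL 24.7 -7.6
contact lowR 24.6 8.5
base farL -55.6 -34.4
base farR -55.9 34.0
base nearL 55.0 -34.3
base nearR 54.9 35.0
hood end L 49.7 -16.0
hood end R 49.8 16.8
```

```bash
python3 - <<'E'
import cv2
a=cv2.imread("pics/scene0.png")[180:235,250:315]; b=cv2.imread("pics/side0.png")[225:280,305:365]
cv2.imwrite("pics/z1.png",cv2.resize(a,None,fx=12,fy=10,interpolation=cv2.INTER_CUBIC)[:600,:800]); cv2.imwrite("pics/z2.png",cv2.resize(b,None,fx=10,fy=10,interpolation=cv2.INTER_CUBIC))
E
```

```text
(no output)
```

View pics/z1.png

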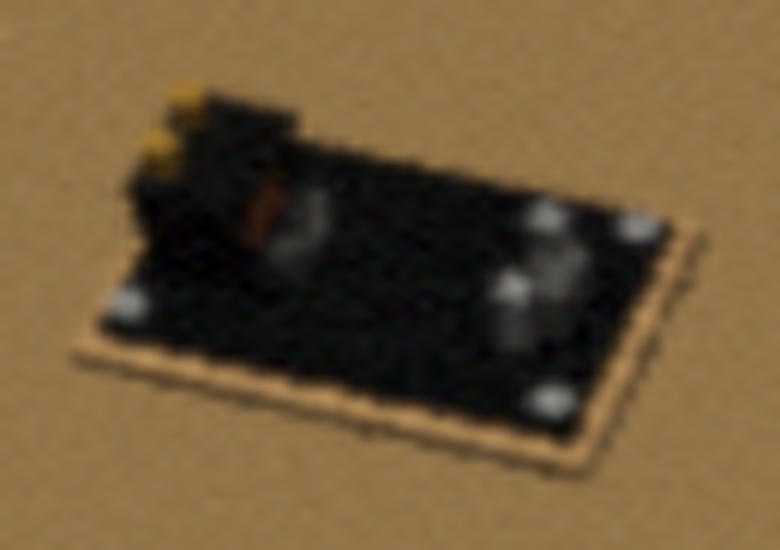

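View pics/z2.png

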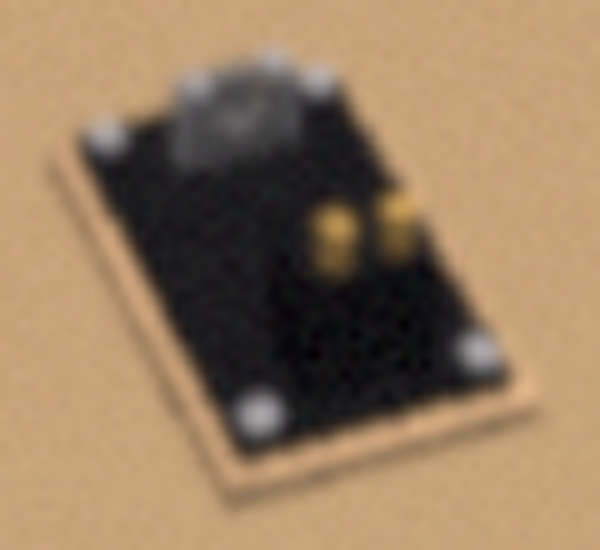

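drive_tool:
  motion:
    - {"x":0,"y":0,"z":-40,"ax":0,"ay":0,"az":0,"jaw":1}
    - {"x":0,"y":0,"z":-80,"ax":0,"ay":0,"az":0,"jaw":1}
    - {"x":0,"y":0,"z":-120,"ax":0,"ay":0,"az":0,"jaw":1}
    - {"x":0,"y":0,"z":-120,"ax":0,"ay":0,"az":0,"jaw":1}
    - {"x":0,"y":0,"z":-120,"ax":0,"ay":0,"az":0,"jaw":1}

```text
time_s: 9.17
eef_pos: [0.5991, -0.1475, 0.2025]
orientation: [179.8, 0.0, 92.2]
contact_force: [0.8, 0.1, -2.1]
gripper_width: 0.186
```

```bash
python3 - <<'E'
from h import *
import pickle
c=arm.camera("wrist"); pickle.dump((c,arm.read_state()),open("w15.pkl","wb")); cv2.imwrite("pics/w15.png",c["pixels"]); crop(c,260,80,100,75,8,"pics/w16.png");crop(c,260,140,100,75,8,"pics/w17.png")
E
```

```text
(no output)
```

View pics/w15.png

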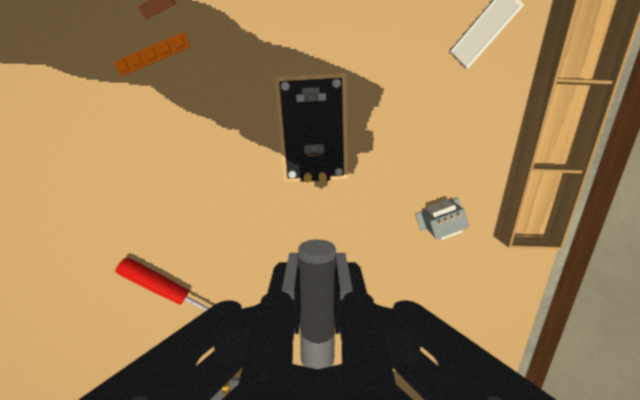

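View pics/w16.png

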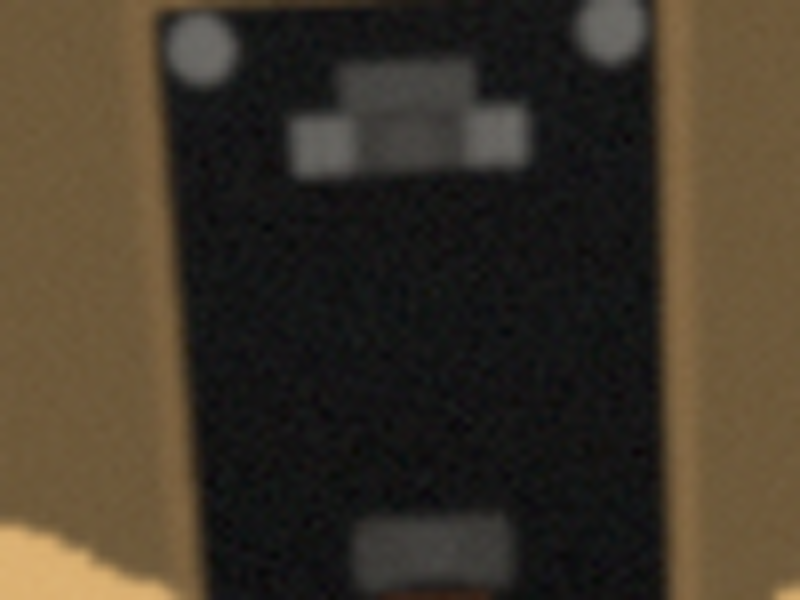

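View pics/w17.png

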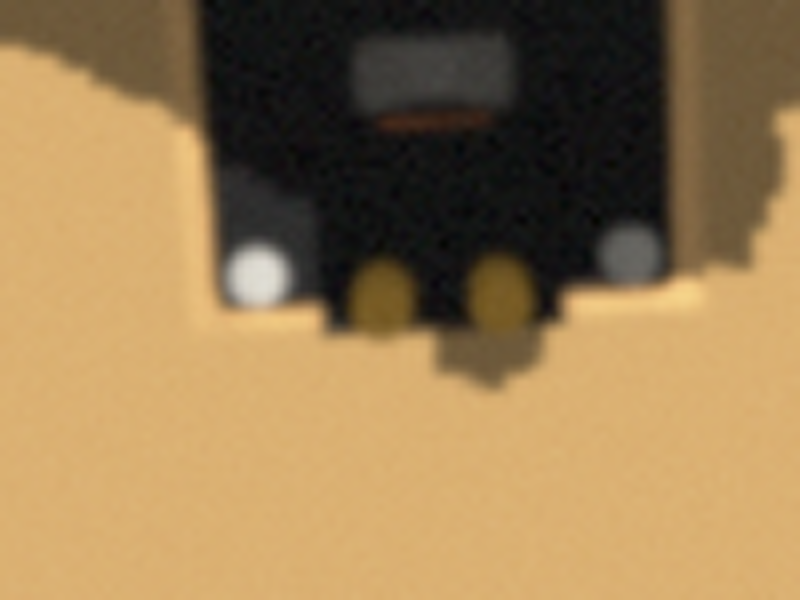

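```bash
python3 - <<'E'
from jig import *
c2,s2=pickle.load(open("w15.pkl","rb"))
C=lambda x,y:(260+(x+.5)/8-.5,80+(y+.5)/8-.5); D=lambda x,y:(260+(x+.5)/8-.5,140+(y+.5)/8-.5)
print(s["eef_pos"],s["orientation"],s2["eef_pos"],s2["orientation"])
F={"scrFL":(A(146,180),C(202,50)),"scrFR":(A(589,153),C(611,30)),"scrNL":(B(215,402),D(258,275)),"scrNR":(B(601,382),D(631,253)),
"stopL":(A(291,192),C(336,64)),"stopR":(A(441,186),C(475,58)),"hoodL":(B(278,497),D(325,332)),"hoodR":(B(538,487),D(560,318)),
"blkL":(A(238,250),C(288,117)),"blkR":(A(500,237),C(528,103)),"fsL":(B(313,163),D(358,40)),"fsR":(B(480,156),D(512,35))}
for k,(u,v) in F.items():
    q,e=tri(c,u,c2,v); print(k,(q*1000).round(1),(e*1000).round(1))
E
```

```text
[ 0.59834092 -0.14820518  0.08061699] [1.79968981e+02 5.98541950e-03 9.20894262e+01] [ 0.59837306 -0.14734387  0.20082128] [ 1.79945530e+02 -1.33859362e-03  9.21553525e+01]
scrFL [559.5 -46.   15.5] 0.2
scrFR [616.4 -42.1  30.9] 0.2
scrNL [ 568.5 -147.8   15.9] 0.1
scrNR [ 626.1 -141.4   19.6] 0.1
stopL [579.1 -47.4  24.4] 0.4
stopR [598.2 -46.4  31.4] 0.1
hoodL [ 581.  -145.8   58.1] 0.2
hoodR [ 613.4 -141.2   63.4] 0.5
blkL [572.4 -54.5  23.7] 0.4
blkR [605.7 -52.   32.5] 0.3
fsL [ 582.9 -111.1   15.3] 0.5
fsR [ 606.8 -110.2   10.1] 0.5
```

```bash
cat > fit.py <<'E'
from jig import *
from scipy.optimize import least_squares
c2,s2=pickle.load(open("w15.pkl","rb"))
C=lambda x,y:(260+(x+.5)/8-.5,80+(y+.5)/8-.5); D=lambda x,y:(260+(x+.5)/8-.5,140+(y+.5)/8-.5)
pts1=[((-62,-41,0),A(65,105)),((-62,41,0),A(672,68)),((62,41,0),B(668,428)),((62,-41,0),B(152,455)),((-51,-9,28),A(291,192)),((-51,9,28),A(441,186)),((47,-17,50),B(278,497)),((47,17,50),B(538,487))]
pts2=[((62,-41,0),D(190,330)),((62,41,0),D(705,305)),((-51,-9,28),C(336,64)),((-51,9,28),C(475,58)),((47,-17,50),D(325,332)),((47,17,50),D(560,318))]
def res(p,cam):
    R=Ro.from_euler("xyz",p[3:6],degrees=True); out=[]
    for cc,pts in ((c,pts1),(c2,pts2)):
        P=R.apply(np.array([a for a,_ in pts])/1e3)+p[:3]
        Rc=cv2.Rodrigues(cc["rvec"])[0]; 
        if cam: Rc=Ro.from_rotvec([p[6],0,0],degrees=True).as_matrix()@Rc; t=Ro.from_rotvec([p[6],0,0],degrees=True).as_matrix()@np.ravel(cc["tvec"])
        else: t=np.ravel(cc["tvec"])
        q=cv2.projectPoints(P,cv2.Rodrigues(Rc)[0],t,cc["camera_matrix"],None)[0][:,0]
        out.append((q-np.array([b for _,b in pts])).ravel())
    return np.concatenate(out)
x0=[.593,-.094,.01,0,0,-85,0]
full=least_squares(lambda p:res(p,False),x0,x_scale=[.01,.01,.01,1,1,1,1]); print("jig free",(full.x[:3]*1000).round(1),full.x[3:6].round(2),full.cost)
f2=least_squares(lambda p:res(np.array([p[0],p[1],p[2],0,0,p[3],p[4]]),True),[.593,-.094,.01,-85,0],x_scale=[.01,.01,.01,1,1]); print("level+campitch",(f2.x*1).round(4),f2.cost)
f3=least_squares(lambda p:res(np.array([p[0],p[1],p[2],0,0,p[3],0]),False),[.593,-.094,.01,-85],x_scale=[.01,.01,.01,1]); print("level",f3.x.round(4),f3.cost); print(f3.fun.round(1).tolist())
print(full.fun.round(1).tolist()); print(f2.fun.round(1).tolist())
E
python3 fit.py
```

```text
jig free [593.3 -95.7   7.4] [ -0.     4.3  -85.19] 6.8757252319571
level+campitch [ 5.93500e-01 -9.94000e-02  7.50000e-03 -8.51358e+01  5.74300e-01] 29.90899824032715
level [ 5.93300e-01 -9.67000e-02  7.00000e-03 -8.51263e+01] 32.587698837317916
[-0.4, 2.9, -0.2, 3.5, 0.5, 2.4, 0.3, 1.8, 0.1, -2.2, -0.2, -2.5, -0.9, -1.7, 0.1, -2.1, 0.6, 2.0, -0.2, 2.1, 0.6, -1.4, -0.1, -1.5, -0.4, -1.0, 0.7, -0.7]
[-1.7, 0.9, 0.9, 1.5, -0.2, -0.3, 0.7, -1.0, -0.1, -0.7, 0.0, -1.0, -0.3, -0.0, -0.2, -0.3, 0.8, 0.3, -0.5, 0.5, 0.6, -0.3, 0.1, -0.4, -0.2, 0.6, 0.6, 0.9]
[-0.5, 3.0, 0.0, 3.7, 0.4, 2.4, 0.3, 1.8, 0.0, -1.6, -0.2, -1.9, -0.8, -1.0, 0.1, -1.4, 0.6, 1.1, -0.2, 1.2, 0.6, -2.2, -0.1, -2.3, -0.4, -1.5, 0.7, -1.2]
```

```bash
cat >> fit.py <<'E'
print("---")
pts1+=[((20,-11,25),B(320,245)),((20,11,25),B(483,238))]
import copy
o1,o2=pts1,pts2
def mk(dx):
    sh=lambda pts:[((a[0]+(dx if a[2]==0 else 0),a[1],a[2]),b) for a,b in pts]
    return sh(o1),sh(o2)
def r2(p,tilt):
    global pts1,pts2
    pts1,pts2=mk(p[4]); return res(np.array([p[0],p[1],p[2],p[6] if tilt else 0,p[5] if tilt else 0,p[3],0]),False)
for t in (0,1):
    f=least_squares(lambda p:r2(p,t),[.593,-.094,.01,-85,0,0,0],x_scale=[.01,.01,.01,1,1,1,1]); print(t,f.x.round(4),f.cost,f.fun.round(1).tolist())
E
python3 fit.py | sed -n '/---/,$p'
```

```text
---
0 [ 5.93600e-01 -9.82000e-02  6.80000e-03 -8.50992e+01 -3.71990e+00
  0.00000e+00  0.00000e+00] 2.631019242018738 [-0.6, -0.3, -0.1, 0.3, 0.6, -0.0, 0.2, -0.5, 0.3, 0.2, -0.0, -0.2, -0.6, 0.1, 0.3, -0.3, -0.5, -0.1, -0.9, -0.3, 0.6, 0.3, -0.1, 0.4, 0.8, 0.1, 0.0, 0.0, -0.2, 0.3, 0.8, 0.6]
1 [ 5.93600e-01 -9.84000e-02  6.80000e-03 -8.50932e+01 -4.06170e+00
 -4.93400e-01 -9.80000e-03] 2.579148516324111 [-0.5, -0.3, -0.3, 0.3, 0.7, 0.0, 0.1, -0.4, 0.4, 0.2, -0.1, -0.1, -0.6, 0.0, 0.4, -0.4, -0.5, -0.1, -0.9, -0.2, 0.5, 0.3, -0.1, 0.4, 0.8, 0.1, 0.0, 0.0, -0.2, 0.2, 0.9, 0.5]
```

```bash
python3 - <<'E'
from h import *
for i in range(2):
    c=arm.camera("wrist"); p,R=tool(); Rc=cv2.Rodrigues(c["rvec"])[0]; o=-Rc.T@np.ravel(c["tvec"])
    print(p,arm.read_state()["orientation"],"cam in tool mm",R.inv().apply(o-p)*1000, "fwd",R.inv().apply(Rc[2]),"right",R.inv().apply(Rc[0]))
crop(c,270,230,100,150,4,"pics/w18.png")
import pickle;pickle.dump((c,p,R.as_quat()),open("w18.pkl","wb"))
E
```

```text
[ 0.59799383 -0.1474135   0.19991305] [-1.79965872e+02 -2.15300547e-02  9.21413521e+01] cam in tool mm [  84.64923052    0.22515265 -180.1835547 ] fwd [-3.26812079e-01  4.99244923e-04  9.45089210e-01] right [-4.72911163e-04  9.99999649e-01 -6.91784248e-04]
[ 0.59784649 -0.14756634  0.1995257 ] [-1.79926043e+02 -2.50620066e-02  9.21272450e+01] cam in tool mm [ 8.47111447e+01  1.45557572e-01 -1.79688208e+02] fwd [-3.26540877e-01 -3.01990259e-04  9.45183032e-01] right [-4.14569907e-04  9.99999899e-01  1.76279304e-04]
```

View pics/w18.png

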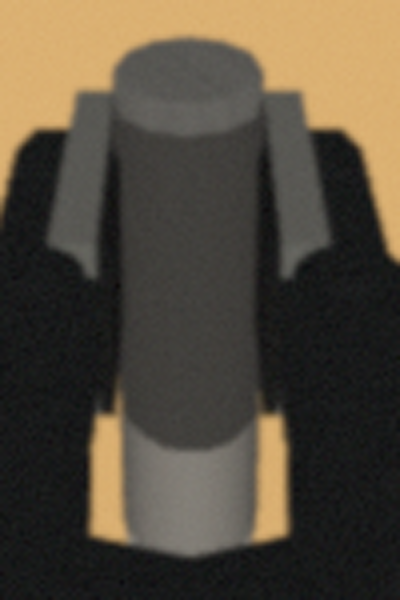

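```bash
python3 - <<'E'
from h import *
import pickle
c,p,q=pickle.load(open("w18.pkl","rb"));R=Ro.from_quat(q)
print(c["camera_matrix"])
f=lambda x,y:(270+(x+.5)/4-.5,230+(y+.5)/4-.5)
def at(u,tz):
    o,d=ray(c,u);o=R.inv().apply(o-p)*1000;d=R.inv().apply(d);return o+d*(tz-o[2])/d[2]
for tz in (-46,-51.8,-57): 
    a=at(f(188,87),tz);l=at(f(113,87),tz);r=at(f(263,87),tz);print(tz,a.round(1),(r-l)[1].round(2),"nub rim",at(f(190,553),tz-9).round(1))
    print("face top/bot rim",at(f(188,135),tz-9).round(1),at(f(188,40),tz+9).round(1))
print("sleeve rim sides", at(f(124,420),-51.8),at(f(257,420),-51.8))
E
```

```text
[[299.32884486   0.         316.77402453]
 [  0.         299.32884486 206.34824888]
 [  0.           0.           1.        ]]
-46 [ 14.8   0.  -46. ] 18.69 nub rim [-50.9   0.3 -55. ]
face top/bot rim [ 13.2   0.  -55. ] [ 17.   0. -37.]
-51.8 [ 17.8   0.  -51.8] 17.88 nub rim [-44.6   0.3 -60.8]
face top/bot rim [ 16.5   0.  -60.8] [ 19.7   0.  -42.8]
-57 [ 20.5   0.  -57. ] 17.15 nub rim [-39.    0.2 -66. ]
face top/bot rim [ 19.5   0.  -66. ] [ 22.2   0.  -48. ]
sleeve rim sides [-31.47825326  -8.49367065 -51.8       ] [-31.48274159   9.14823385 -51.8       ]
```

```bash
python3 - <<'E'
from h import *
import pickle
c,p,q=pickle.load(open("w18.pkl","rb"));R=Ro.from_quat(q)
def at(u,tz):
    o,d=ray(c,u);o=R.inv().apply(o-p)*1000;d=R.inv().apply(d);return (o+d*(tz-o[2])/d[2]).round(1)
f=lambda x,y,x0,y0:(x0+(x+.5)/4-.5,y0+(y+.5)/4-.5)
t=-18.3; print("w10",at(f(387,151,220,180),t),at(f(387,187,220,180),t-9),at(f(387,115,220,180),t+9))
t=-51.8; print("w11",at(f(387,407,220,150),t),at(f(387,457,220,150),t-9),at(f(387,356,220,150),t+9))
t=-51.8; print("w18",at(f(188,87,270,230),t),at(f(188,135,270,230),t-9),at(f(188,40,270,230),t+9))
E
```

```text
w10 [ 22.2  -0.1 -18.3] [ 20.4  -0.1 -27.3] [24.6 -0.2 -9.3]
w11 [ 17.8  -0.1 -51.8] [ 16.2  -0.1 -60.8] [ 20.3  -0.1 -42.8]
w18 [ 17.8   0.  -51.8] [ 16.5   0.  -60.8] [ 19.7   0.  -42.8]
```

```bash
cat > plan.py <<'E'
from h import *
import sys
J=np.array([.5936,-.0982,.0068]); H=-85.1
RJ=Ro.from_euler("z",H,degrees=True)
NUB=np.array([-55.1,0,-51.8])/1e3
def goal(xn,yn,zn,th):
    R=RJ*Ro.from_euler("z",180,degrees=True)*Ro.from_euler("x",180,degrees=True)*Ro.from_euler("y",th,degrees=True)
    n=J+RJ.apply(np.array([xn,yn,zn])/1e3); return n-R.apply(NUB),R
def now():
    p,R=tool(); n=RJ.inv().apply(p+R.apply(NUB)-J)*1000; t=RJ.inv().apply(p+R.apply(NUB+[.073,0,0])-J)*1000
    s=arm.read_state(); f=RJ.inv().apply(s["contact_force"]); print("t",s["time_s"],"nub",n.round(1),"tail",t.round(1),"F jig",f.round(1),"w",round(s["gripper_width"],3))
if __name__=="__main__":
    now()
    a=list(map(float,sys.argv[1:]))
    for i in range(0,len(a),4):
        p,R=goal(*a[i:i+4]); print(a[i:i+4],p.round(4),*shift(p,R))
E
python3 plan.py 0 0 70 14  0 0 45 14  6 0 31 14
```

```text
t 9.3167 nub [104.6  -2.6 244.5] tail [ 31.7   0.9 244.5] F jig [ 0.1 -0.4 -0.5] w 0.191
[0.0, 0.0, 70.0, 14.0] [ 0.588  -0.0324  0.0399] [115.3  -5.4 159.7] [ 0.27 13.97 -2.77]
[0.0, 0.0, 45.0, 14.0] [ 0.588  -0.0324  0.0149] [115.3  -5.4 184.7] [ 0.27 13.97 -2.77]
[6.0, 0.0, 31.0, 14.0] [ 0.5885 -0.0384  0.0009] [109.3  -5.1 198.7] [ 0.27 13.97 -2.77]
```

drive_tool:
  motion:
    - {"x":38,"y":-2,"z":20,"ax":0.1,"ay":5,"az":-1,"jaw":1}
    - {"x":76,"y":-4,"z":50,"ax":0.2,"ay":10,"az":-2,"jaw":1}
    - {"x":115,"y":-5.4,"z":80,"ax":0.3,"ay":14,"az":-2.8,"jaw":1}
    - {"x":115,"y":-5.4,"z":115,"ax":0.3,"ay":14,"az":-2.8,"jaw":1}
    - {"x":115,"y":-5.4,"z":145,"ax":0.3,"ay":14,"az":-2.8,"jaw":1}
    - {"x":115,"y":-5.4,"z":165,"ax":0.3,"ay":14,"az":-2.8,"jaw":1}
    - {"x":115,"y":-5.4,"z":175,"ax":0.3,"ay":14,"az":-2.8,"jaw":1}
    - {"x":115,"y":-5.4,"z":180,"ax":0.3,"ay":14,"az":-2.8,"jaw":1}
    - {"x":115,"y":-5.4,"z":180,"ax":0.3,"ay":14,"az":-2.8,"jaw":1}

```text
time_s: 10.07
eef_pos: [0.5877, -0.0328, 0.0191]
orientation: [-179.9, -14.0, 94.9]
contact_force: [0.2, -0.4, -0.3]
gripper_width: 0.183
```

```bash
python3 plan.py  0 0 45 14  4 0 31 14; python3 - <<'E'
from h import *
c=arm.camera("wrist"); cv2.imwrite("pics/w20.png",c["pixels"])
d=arm.camera("side"); crop(d,290,170,80,80,8,"pics/d20.png")
s=arm.camera("scene"); crop(s,240,160,80,70,9,"pics/s20.png")
E
```

```text
t 10.0667 nub [ 0.3 -0.2 49.2] tail [-70.5  -0.2  66.9] F jig [ 0.4  0.2 -0.3] w 0.183
[0.0, 0.0, 45.0, 14.0] [ 0.588  -0.0324  0.0149] [-0.7  0.3  4.2] [-0.09 -0.04  0.01]
[4.0, 0.0, 31.0, 14.0] [ 0.5883 -0.0364  0.0009] [-8.   0.3 16.8] [-0.09 -0.04  0.01]
```

View pics/w20.png

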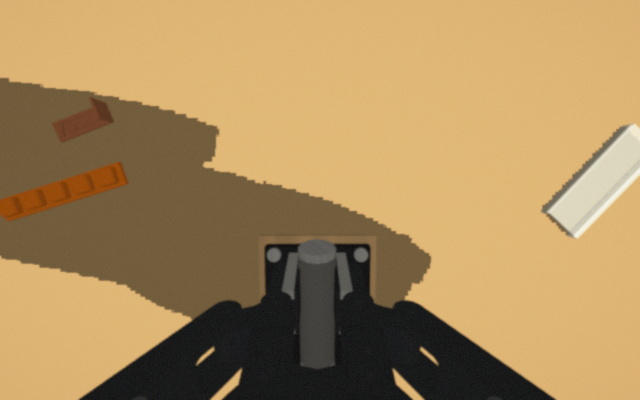

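View pics/d20.png

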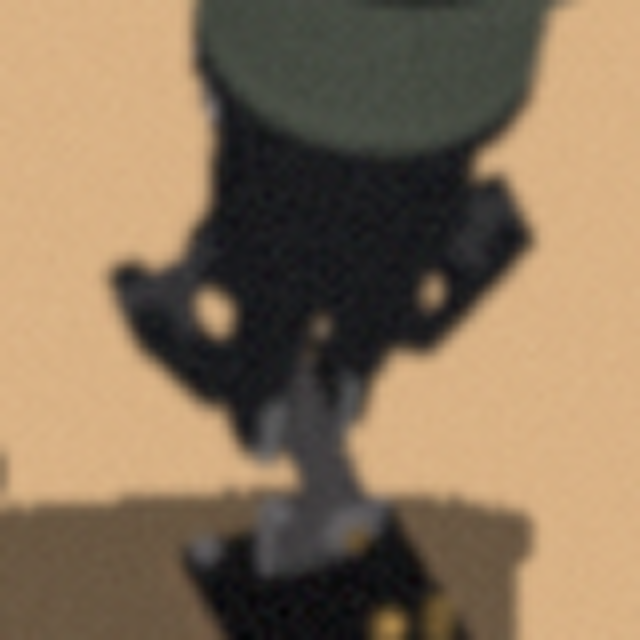

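View pics/s20.png

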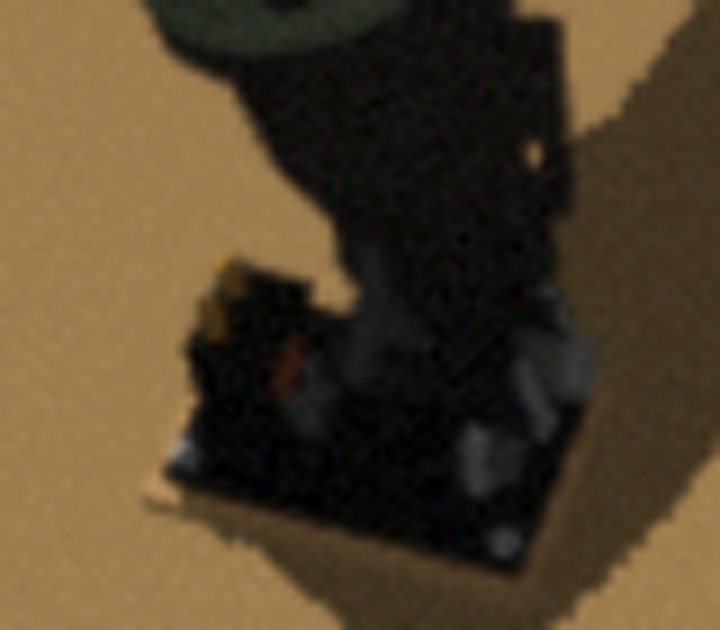

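```bash
python3 - <<'E'
from h import *
R=Ro.from_euler("xyz",[180,0,83.4],degrees=True)
for z in (.04,-.0268): print(shift([.649,.1959,z],R))
E
```

```text
(array([220.8,  79.9,  35.4]), array([ -1.34, -13.97,  11.48]))
(array([204.6,  79.8, 100.2]), array([ -1.34, -13.97,  11.48]))
```

drive_tool:
  motion:
    - {"x":0,"y":0,"z":-35,"ax":0,"ay":0,"az":0,"jaw":1}
    - {"x":40,"y":10,"z":-40,"ax":-0.4,"ay":-4,"az":3,"jaw":1}
    - {"x":75,"y":30,"z":-30,"ax":-0.8,"ay":-8,"az":6,"jaw":1}
    - {"x":110,"y":45,"z":-20,"ax":-1.2,"ay":-12,"az":9,"jaw":1}
    - {"x":150,"y":55,"z":-10,"ax":-1.3,"ay":-14,"az":11.5,"jaw":1}
    - {"x":190,"y":65,"z":0,"ax":-1.3,"ay":-14,"az":11.5,"jaw":1}
    - {"x":221,"y":80,"z":20,"ax":-1.3,"ay":-14,"az":11.5,"jaw":1}
    - {"x":221,"y":80,"z":35,"ax":-1.3,"ay":-14,"az":11.5,"jaw":1}
    - {"x":221,"y":80,"z":35,"ax":-1.3,"ay":-14,"az":11.5,"jaw":1}
    - {"x":221,"y":80,"z":35,"ax":-1.3,"ay":-14,"az":11.5,"jaw":1}

```text
time_s: 11.05
eef_pos: [0.6484, 0.1995, 0.0399]
orientation: [-179.9, -0.0, 83.6]
contact_force: [-0.5, -0.1, -1.4]
gripper_width: 0.19
```

```bash
python3 - <<'E'
from h import *
R=Ro.from_euler("xyz",[180,0,83.4],degrees=True)
s=arm.read_state();print(s["eef_pos"],s["orientation"],s["contact_force"])
for z in (-.0262,): print(shift([.649,.1959,z],R))
c=arm.camera("wrist"); crop(c,240,150,160,150,4,"pics/w21.png")
E
```

```text
[0.64843615 0.19945617 0.03989917] [-1.79907878e+02 -2.47338023e-02  8.36069663e+01] [-0.47945367 -0.14543716 -1.40913868]
(array([-3.5,  1.1, 66.1]), array([-0.09, -0.02,  0.21]))
```

View pics/w21.png

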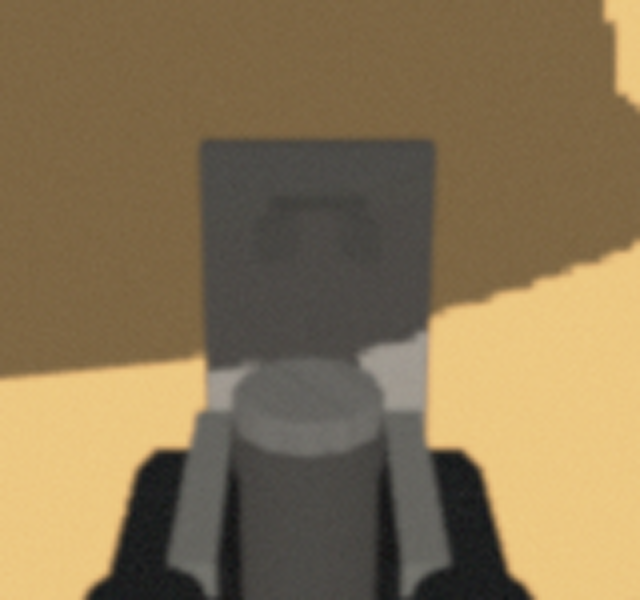

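drive_tool:
  motion:
    - {"x":-3.5,"y":1,"z":25,"ax":0,"ay":0,"az":0.2,"jaw":1}
    - {"x":-3.5,"y":1,"z":45,"ax":0,"ay":0,"az":0.2,"jaw":1}
    - {"x":-3.5,"y":1,"z":56,"ax":0,"ay":0,"az":0.2,"jaw":1}
    - {"x":-3.5,"y":1,"z":62,"ax":0,"ay":0,"az":0.2,"jaw":1}
    - {"x":-3.5,"y":1,"z":64,"ax":0,"ay":0,"az":0.2,"jaw":1}
    - {"x":-3.5,"y":1,"z":65,"ax":0,"ay":0,"az":0.2,"jaw":1}
    - {"x":-3.5,"y":1,"z":65,"ax":0,"ay":0,"az":0.2,"jaw":1}

```text
time_s: 11.68
eef_pos: [0.6501, 0.1932, -0.0232]
orientation: [180.0, 0.0, 83.3]
contact_force: [-0.7, -0.0, -0.9]
gripper_width: 0.193
```

drive_tool:
  motion:
    - {"x":2.5,"y":-0.8,"z":1,"ax":0,"ay":0,"az":0,"jaw":1}
    - {"x":2.5,"y":-0.8,"z":2,"ax":0,"ay":0,"az":0,"jaw":1}
    - {"x":2.5,"y":-0.8,"z":3,"ax":0,"ay":0,"az":0,"jaw":1}

```text
time_s: 11.93
eef_pos: [0.6498, 0.1962, -0.0258]
orientation: [179.9, -0.0, 83.3]
contact_force: [-0.3, 0.8, -1.8]
gripper_width: 0.191
```

drive_tool:
  motion:
    - {"x":0,"y":-0.5,"z":1,"ax":0,"ay":0,"az":0,"jaw":1}
    - {"x":0,"y":-0.5,"z":1,"ax":0,"ay":0,"az":0,"jaw":1}
    - {"x":0,"y":-0.5,"z":1,"ax":0,"ay":0,"az":0,"jaw":0.6}
    - {"x":0,"y":-0.5,"z":1,"ax":0,"ay":0,"az":0,"jaw":0.5}
    - {"x":0,"y":-0.5,"z":1,"ax":0,"ay":0,"az":0,"jaw":0.5}
    - {"x":-7,"y":0,"z":0,"ax":0,"ay":0,"az":0,"jaw":0.5}
    - {"x":-14,"y":0,"z":0,"ax":0,"ay":0,"az":0,"jaw":0.5}
    - {"x":-14,"y":0,"z":0,"ax":0,"ay":0,"az":0,"jaw":0.5}

```text
time_s: 12.6
eef_pos: [0.6483, 0.1798, -0.0256]
orientation: [179.9, 0.1, 83.2]
contact_force: [0.4, -0.2, 1.1]
gripper_width: 0.498
```

```bash
python3 - <<'E'
from h import *
s=arm.read_state();print(s["eef_pos"],s["orientation"],s["contact_force"])
c=arm.camera("wrist"); crop(c,220,150,200,150,4,"pics/w22.png")
E
```

```text
[ 0.64830313  0.17983432 -0.0256458 ] [1.79914469e+02 5.33366398e-02 8.31828569e+01] [ 0.35038384 -0.1768132   1.09203491]
```

View pics/w22.png

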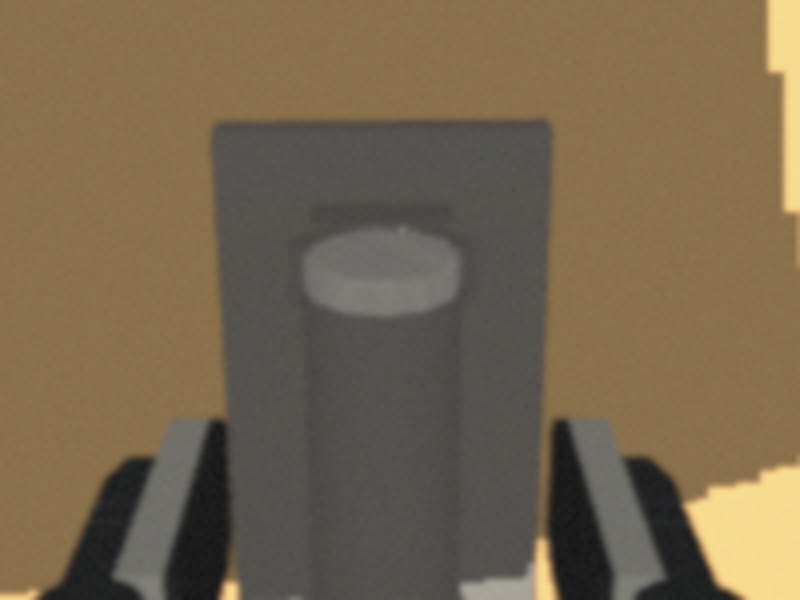

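drive_tool:
  motion:
    - {"x":1,"y":-0.8,"z":1,"ax":0,"ay":0,"az":0,"jaw":0.6}
    - {"x":1,"y":-0.8,"z":1,"ax":0,"ay":0,"az":0,"jaw":0.8}
    - {"x":1,"y":-0.8,"z":1,"ax":0,"ay":0,"az":0,"jaw":1}
    - {"x":1,"y":-0.8,"z":1,"ax":0,"ay":0,"az":0,"jaw":1}
    - {"x":1,"y":-0.8,"z":1,"ax":0,"ay":0,"az":0,"jaw":1}
    - {"x":1,"y":-0.8,"z":1,"ax":0,"ay":0,"az":0,"jaw":1}

```text
time_s: 13.15
eef_pos: [0.648, 0.1821, -0.0265]
orientation: [179.9, -0.0, 83.2]
contact_force: [4.5, 0.1, -0.1]
gripper_width: 0.186
```

```bash
python3 - <<'E'
from h import *
s=arm.read_state();print(s["eef_pos"],s["orientation"],s["contact_force"],s["gripper_width"])
c=arm.camera("wrist"); crop(c,240,190,160,120,5,"pics/w23.png")
p,R=tool();import pickle;pickle.dump((c,p,R.as_quat()),open("w23.pkl","wb"))
E
```

```text
[ 0.64800284  0.18212359 -0.02651958] [ 1.79872321e+02 -2.80026299e-03  8.32117120e+01] [ 4.45454243  0.09980779 -0.0578253 ] 0.1857395443574738
```

View pics/w23.png

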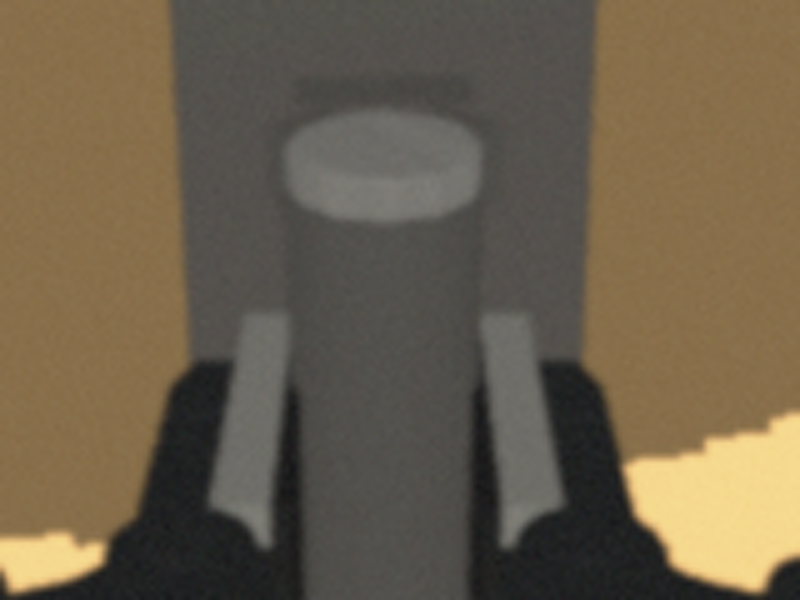

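```bash
python3 - <<'E'
from h import *
import pickle
c,p,q=pickle.load(open("w23.pkl","rb"));R=Ro.from_quat(q)
f=lambda x,y:(240+(x+.5)/5-.5,190+(y+.5)/5-.5)
def at(u,tz):
    o,d=ray(c,u);o=R.inv().apply(o-p)*1000;d=R.inv().apply(d);return (o+d*(tz-o[2])/d[2]).round(2)
t=-51.5
print(at(f(383,165),t),at(f(285,165),t),at(f(482,165),t))
for z in (-34,-37,-40): print("pad tip edge",at(f(265,313),z),at(f(242,313),z),at(f(287,313),z))
E
```

```text
[ 32.5   -0.33 -51.5 ] [ 32.51  -9.36 -51.5 ] [ 32.5    8.78 -51.5 ]
pad tip edge [  8.07 -13.21 -34.  ] [  8.07 -15.7  -34.  ] [  8.07 -10.82 -34.  ]
pad tip edge [  9.65 -12.93 -37.  ] [  9.65 -15.38 -37.  ] [  9.65 -10.6  -37.  ]
pad tip edge [ 11.23 -12.66 -40.  ] [ 11.23 -15.05 -40.  ] [ 11.23 -10.37 -40.  ]
```

```bash
sed -i 's/^NUB=.*/NUB=np.array([-40.5,-0.2,-51.5])\/1e3/' plan.py; python3 plan.py 15 0 130 0 15 0 80 14
```

```text
t 13.2 nub [-235.1   69.6   18.2] tail [-306.6   84.4   18.2] F jig [0.2 4.4 0.8] w 0.186
[15.0, 0.0, 130.0, 0.0] [ 0.5916 -0.0728  0.0853] [-259.8  -25.6 -111.9] [ 1.300e-01  1.000e-02 -1.169e+01]
[15.0, 0.0, 80.0, 14.0] [ 0.5907 -0.0616  0.0466] [-248.8  -28.   -73.2] [  1.56  13.96 -11.62]
```

drive_tool:
  motion:
    - {"x":0,"y":0,"z":-10,"ax":0,"ay":0,"az":0,"jaw":1}
    - {"x":0,"y":0,"z":-35,"ax":0,"ay":0,"az":0,"jaw":1}
    - {"x":-5,"y":-1,"z":-70,"ax":0,"ay":0,"az":0,"jaw":1}
    - {"x":-35,"y":-4,"z":-95,"ax":0,"ay":0,"az":-3,"jaw":1}
    - {"x":-75,"y":-8,"z":-105,"ax":0,"ay":0,"az":-6,"jaw":1}
    - {"x":-115,"y":-12,"z":-105,"ax":0.5,"ay":3,"az":-9,"jaw":1}
    - {"x":-155,"y":-17,"z":-100,"ax":1,"ay":7,"az":-11.6,"jaw":1}
    - {"x":-195,"y":-22,"z":-95,"ax":1.5,"ay":12,"az":-11.6,"jaw":1}
    - {"x":-230,"y":-26,"z":-85,"ax":1.5,"ay":14,"az":-11.6,"jaw":1}
    - {"x":-249,"y":-28,"z":-73,"ax":1.5,"ay":14,"az":-11.6,"jaw":1}
    - {"x":-249,"y":-28,"z":-73,"ax":1.5,"ay":14,"az":-11.6,"jaw":1}
    - {"x":-249,"y":-28,"z":-73,"ax":1.5,"ay":14,"az":-11.6,"jaw":1}

```text
time_s: 14.2
eef_pos: [0.5892, -0.0652, 0.0458]
orientation: [-179.9, -14.0, 94.6]
contact_force: [-0.0, 1.5, -0.2]
gripper_width: 0.188
```

```bash
python3 plan.py 15 0 50 14  17 0 38 14 19 0 35 14
```

```text
t 14.2 nub [18.5 -2.  79.1] tail [-52.3  -1.6  96.8] F jig [-1.5  0.1 -0.2] w 0.188
[15.0, 0.0, 50.0, 14.0] [ 0.5907 -0.0616  0.0166] [-3.7  1.8 29.1] [-0.02 -0.01 -0.31]
[17.0, 0.0, 38.0, 14.0] [ 0.5908 -0.0636  0.0046] [-8.5  1.8 40.3] [-0.02 -0.01 -0.31]
[19.0, 0.0, 35.0, 14.0] [ 0.591  -0.0655  0.0016] [-11.2   1.8  42.7] [-0.02 -0.01 -0.31]
```

drive_tool:
  motion:
    - {"x":0,"y":1,"z":12,"ax":0,"ay":0,"az":-0.3,"jaw":1}
    - {"x":-3.7,"y":1.8,"z":24,"ax":0,"ay":0,"az":-0.3,"jaw":1}
    - {"x":-4,"y":1.8,"z":29,"ax":0,"ay":0,"az":-0.3,"jaw":1}
    - {"x":-4,"y":1.8,"z":29,"ax":0,"ay":0,"az":-0.3,"jaw":1}
    - {"x":-4,"y":1.8,"z":29,"ax":0,"ay":0,"az":-0.3,"jaw":1}

```text
time_s: 14.62
eef_pos: [0.5906, -0.0611, 0.0164]
orientation: [-179.9, -14.0, 94.9]
contact_force: [1.0, -0.4, -0.8]
gripper_width: 0.185
```

```bash
python3 plan.py 16 0 40 14  18 0 35 14; python3 - <<'E'
from h import *
c=arm.camera("wrist"); crop(c,220,150,200,150,4,"pics/w24.png")
d=arm.camera("side"); crop(d,290,170,80,100,6,"pics/d24.png")
s=arm.camera("scene"); crop(s,240,160,80,70,9,"pics/s24.png")
E
```

```text
t 14.6167 nub [14.6  0.  49.7] tail [-56.3  -0.   67.4] F jig [ 0.5  1.  -0.8] w 0.185
[16.0, 0.0, 40.0, 14.0] [ 0.5907 -0.0626  0.0066] [-3.8  0.1  9.1] [-0.07 -0.03  0.05]
[18.0, 0.0, 35.0, 14.0] [ 0.5909 -0.0646  0.0016] [-6.9  0.1 13.5] [-0.07 -0.03  0.05]
```

View pics/w24.png

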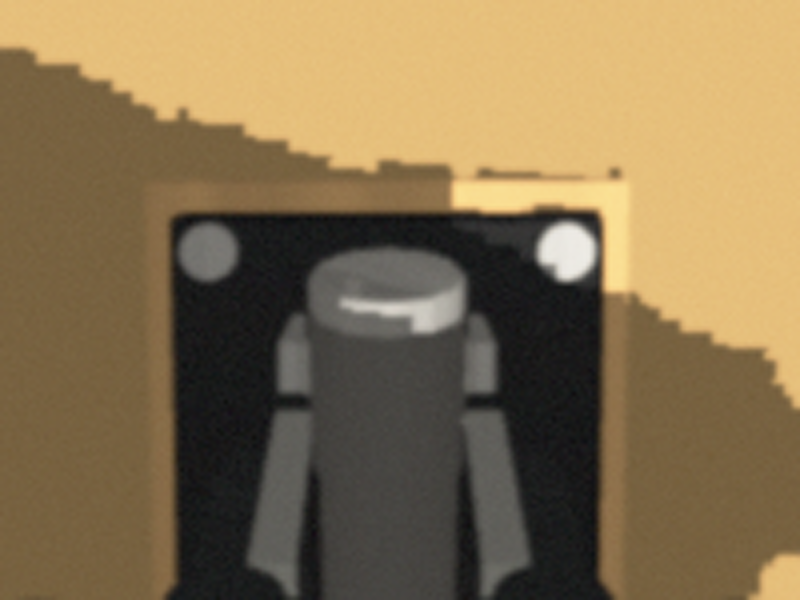

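View pics/s24.png

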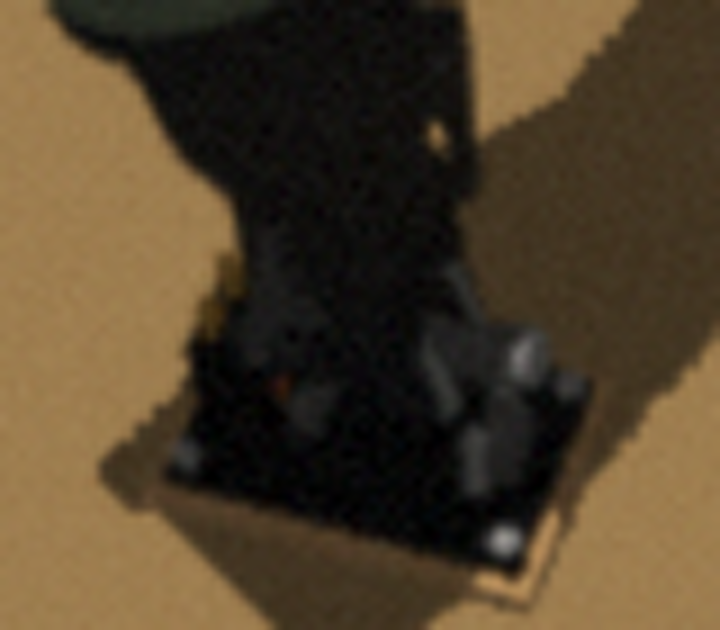

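View pics/d24.png

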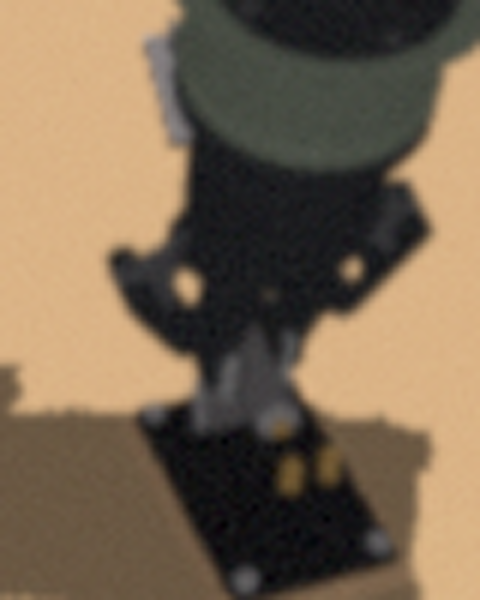

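drive_tool:
  motion:
    - {"x":-3,"y":0,"z":5,"ax":0,"ay":0,"az":0,"jaw":1}
    - {"x":-4,"y":0,"z":9,"ax":0,"ay":0,"az":0,"jaw":1}
    - {"x":-5.5,"y":0,"z":11.5,"ax":0,"ay":0,"az":0,"jaw":1}
    - {"x":-7,"y":0,"z":13.5,"ax":0,"ay":0,"az":0,"jaw":1}
    - {"x":-7,"y":0,"z":13.5,"ax":0,"ay":0,"az":0,"jaw":1}

```text
time_s: 15.18
eef_pos: [0.591, -0.0655, 0.0017]
orientation: [-180.0, -14.0, 94.9]
contact_force: [-0.8, 0.3, -0.2]
gripper_width: 0.182
```

```bash
python3 plan.py 20 0 34 14  22 0 33 14 24 0 32.5 14
```

```text
t 15.1833 nub [19. -0. 35.] tail [-51.8  -0.   52.7] F jig [-0.3 -0.7 -0.2] w 0.182
[20.0, 0.0, 34.0, 14.0] [ 0.5911 -0.0665  0.0006] [-1.2  0.   0.8] [-0.03 -0.   -0.  ]
[22.0, 0.0, 33.0, 14.0] [ 5.913e-01 -6.850e-02 -4.000e-04] [-3.4  0.   1.2] [-0.03 -0.   -0.  ]
[24.0, 0.0, 32.5, 14.0] [ 0.5914 -0.0705 -0.0009] [-5.5  0.   1.2] [-0.03 -0.   -0.  ]
```

drive_tool:
  motion:
    - {"x":-1,"y":0,"z":1,"ax":0,"ay":0,"az":0,"jaw":1}
    - {"x":-1.5,"y":0,"z":1.7,"ax":0,"ay":0,"az":0,"jaw":1}
    - {"x":-2.5,"y":0,"z":1.6,"ax":0,"ay":0,"az":0,"jaw":1}
    - {"x":-3.5,"y":0,"z":1.5,"ax":0,"ay":0,"az":0,"jaw":1}
    - {"x":-3.5,"y":0,"z":1.5,"ax":0,"ay":0,"az":0,"jaw":1}

```text
time_s: 15.6
eef_pos: [0.5913, -0.0688, -0.0006]
orientation: [-180.0, -14.0, 94.9]
contact_force: [0.3, -0.9, -0.9]
gripper_width: 0.189
```

```bash
python3 plan.py 24 0 32.5 14
```

```text
t 15.6 nub [22.3  0.  32.8] tail [-48.5   0.   50.5] F jig [ 0.9  0.2 -0.9] w 0.189
[24.0, 0.0, 32.5, 14.0] [ 0.5914 -0.0705 -0.0009] [-1.7 -0.  -0.1] [-0.02  0.01 -0.02]
```

No contact yet. Forward in 1 mm rows.

drive_tool:
  motion:
    - {"x":-1,"y":0,"z":0,"ax":0,"ay":0,"az":0,"jaw":1}
    - {"x":-2,"y":0,"z":0,"ax":0,"ay":0,"az":0,"jaw":1}
    - {"x":-2,"y":0,"z":0,"ax":0,"ay":0,"az":0,"jaw":1}

```text
time_s: 15.85
eef_pos: [0.5915, -0.071, -0.0011]
orientation: [-180.0, -14.0, 94.9]
contact_force: [-0.6, -0.1, -0.7]
gripper_width: 0.189
```

```bash
python3 plan.py 26 0 32 14
```

```text
t 15.85 nub [24.5  0.  32.3] tail [-46.4   0.   50. ] F jig [ 0.  -0.6 -0.7] w 0.189
[26.0, 0.0, 32.0, 14.0] [ 0.5916 -0.0725 -0.0014] [-1.6 -0.  -0.1] [-0.01  0.01 -0.02]
```

drive_tool:
  motion:
    - {"x":-1,"y":0,"z":0,"ax":0,"ay":0,"az":0,"jaw":1}
    - {"x":-2,"y":0,"z":0,"ax":0,"ay":0,"az":0,"jaw":1}
    - {"x":-2,"y":0,"z":0,"ax":0,"ay":0,"az":0,"jaw":1}
    - {"x":-2,"y":0,"z":0,"ax":0,"ay":0,"az":0,"jaw":1}

```text
time_s: 16.18
eef_pos: [0.5917, -0.0728, -0.0015]
orientation: [-180.0, -14.0, 94.9]
contact_force: [0.3, 1.8, 0.2]
gripper_width: 0.187
```

```bash
python3 plan.py 26 0 32 14; cat > ff.py <<'E'
from plan import *
fs=[]
for i in range(8):
    arm.camera("side"); s=arm.read_state(); fs.append(RJ.inv().apply(s["contact_force"]))
print("mean F",np.mean(fs,0).round(2),"std",np.std(fs,0).round(2)); now()
E
python3 ff.py
```

```text
t 16.1833 nub [26.2  0.  31.9] tail [-44.6   0.1  49.5] F jig [-1.7  0.5  0.2] w 0.187
[26.0, 0.0, 32.0, 14.0] [ 0.5916 -0.0725 -0.0014] [ 0.3 -0.  -0.1] [-0.01 -0.   -0.02]
mean F [-1.73 -0.02 -0.27] std [0.43 0.23 0.37]
t 16.5833 nub [26.3  0.  31.9] tail [-44.5   0.1  49.5] F jig [-1.9  0.1 -0.3] w 0.186
```

drive_tool:
  motion:
    - {"x":-1,"y":0,"z":0,"ax":0,"ay":0,"az":0,"jaw":1}
    - {"x":-2,"y":0,"z":0,"ax":0,"ay":0,"az":0,"jaw":1}
    - {"x":-3,"y":0,"z":0,"ax":0,"ay":0,"az":0,"jaw":1}
    - {"x":-3,"y":0,"z":0,"ax":0,"ay":0,"az":0,"jaw":1}

```text
time_s: 16.92
eef_pos: [0.5919, -0.0758, -0.0023]
orientation: [-180.0, -14.0, 94.9]
contact_force: [0.9, 3.5, 1.7]
gripper_width: 0.188
```

```bash
python3 ff.py
```

```text
mean F [-3.53  0.38  0.99] std [0.36 0.37 0.34]
t 17.3167 nub [29.2  0.1 31.1] tail [-41.6   0.1  48.8] F jig [-3.5  0.7  0.4] w 0.189
```

drive_tool:
  motion:
    - {"x":-0.8,"y":0,"z":-0.2,"ax":0,"ay":0,"az":0,"jaw":1}
    - {"x":-1.6,"y":0,"z":-0.4,"ax":0,"ay":0,"az":0,"jaw":1}
    - {"x":-2.4,"y":0,"z":-0.6,"ax":0,"ay":0,"az":0,"jaw":1}
    - {"x":-2.4,"y":0,"z":-0.6,"ax":0,"ay":0,"az":0,"jaw":1}

```text
time_s: 17.65
eef_pos: [0.5921, -0.0782, -0.0022]
orientation: [-180.0, -14.0, 94.9]
contact_force: [-0.1, 5.3, 1.0]
gripper_width: 0.187
```

```bash
python3 ff.py
```

```text
mean F [-5.45  0.16  1.49] std [0.68 0.48 0.49]
t 18.05 nub [31.5  0.  31.1] tail [-39.3   0.1  48.8] F jig [-6.2 -0.6  1.8] w 0.189
```

```bash
sed -i 's/^RJ=.*/RJ=Ro.from_euler("z",H,degrees=True); J=J+RJ.apply([.0017,0,0])/' plan.py; python3 plan.py 29.8 0 31 12 29.8 0 30.7 10 29.8 0 30.3 7.5
```

```text
t 18.05 nub [29.8  0.  31.1] tail [-41.    0.1  48.8] F jig [-6.2 -0.6  1.8] w 0.189
[29.8, 0.0, 31.0, 12.0] [ 0.5922 -0.0794 -0.0042] [-1.8 -0.   1.5] [-0.02 -2.01 -0.01]
[29.8, 0.0, 30.7, 10.0] [ 0.5923 -0.0809 -0.0062] [-3.8 -0.   3.1] [-0.02 -4.01 -0.01]
[29.8, 0.0, 30.3, 7.5] [ 0.5925 -0.0829 -0.0087] [-6.3 -0.   5.1] [-0.02 -6.51 -0.01]
```

drive_tool:
  motion:
    - {"x":-0.9,"y":0,"z":0.8,"ax":0,"ay":-1,"az":0,"jaw":1}
    - {"x":-1.8,"y":0,"z":1.5,"ax":0,"ay":-2,"az":0,"jaw":1}
    - {"x":-2.8,"y":0,"z":2.3,"ax":0,"ay":-3,"az":0,"jaw":1}
    - {"x":-3.8,"y":0,"z":3.1,"ax":0,"ay":-4,"az":0,"jaw":1}
    - {"x":-3.8,"y":0,"z":3.1,"ax":0,"ay":-4,"az":0,"jaw":1}
    - {"x":-3.8,"y":0,"z":3.1,"ax":0,"ay":-4,"az":0,"jaw":1}

```text
time_s: 18.55
eef_pos: [0.5923, -0.0804, -0.0062]
orientation: [-180.0, -10.0, 94.9]
contact_force: [-0.7, 4.0, 1.0]
gripper_width: 0.185
```

```bash
python3 ff.py;python3 plan.py 29.8 0 30.3 7.5 
```

```text
mean F [-4.86  0.15  1.25] std [0.45 0.4  0.41]
t 18.95 nub [29.9  0.1 30.8] tail [-42.    0.1  43.4] F jig [-5.3 -0.3  1.5] w 0.191
t 18.95 nub [29.9  0.1 30.8] tail [-42.    0.1  43.4] F jig [-5.3 -0.3  1.5] w 0.191
[29.8, 0.0, 30.3, 7.5] [ 0.5925 -0.0829 -0.0087] [-2.3 -0.1  2.2] [-0.01 -2.51 -0.02]
```

drive_tool:
  motion:
    - {"x":-1,"y":0,"z":0.6,"ax":0,"ay":-0.8,"az":0,"jaw":1}
    - {"x":-2,"y":0,"z":1.4,"ax":0,"ay":-1.7,"az":0,"jaw":1}
    - {"x":-2.9,"y":0,"z":2.1,"ax":0,"ay":-2.5,"az":0,"jaw":1}
    - {"x":-2.9,"y":0,"z":2.1,"ax":0,"ay":-2.5,"az":0,"jaw":1}
    - {"x":-2.9,"y":0,"z":2.1,"ax":0,"ay":-2.5,"az":0,"jaw":1}

```text
time_s: 19.37
eef_pos: [0.5926, -0.0831, -0.0087]
orientation: [-180.0, -7.5, 94.9]
contact_force: [-2.0, 5.9, 2.5]
gripper_width: 0.189
```

```bash
python3 ff.py;python3 plan.py 30.4 0 30 5 30.4 0 29.8 3; python3 - <<'E'
from h import *
c=arm.camera("wrist"); crop(c,220,170,200,150,4,"pics/w25.png")
E
```

```text
mean F [-5.49 -0.19  2.12] std [0.27 0.34 0.52]
t 19.7667 nub [30.3  0.1 30.3] tail [-42.1   0.1  39.8] F jig [-5.8 -0.3  2.3] w 0.187
t 19.7667 nub [30.3  0.1 30.3] tail [-42.1   0.1  39.8] F jig [-5.8 -0.3  2.3] w 0.187
[30.4, 0.0, 30.0, 5.0] [ 0.5927 -0.0855 -0.011 ] [-2.5 -0.1  2. ] [-0.   -2.49 -0.01]
[30.4, 0.0, 29.8, 3.0] [ 0.5929 -0.0872 -0.0127] [-4.4 -0.1  3.5] [-0.   -4.49 -0.01]
```

View pics/w25.png

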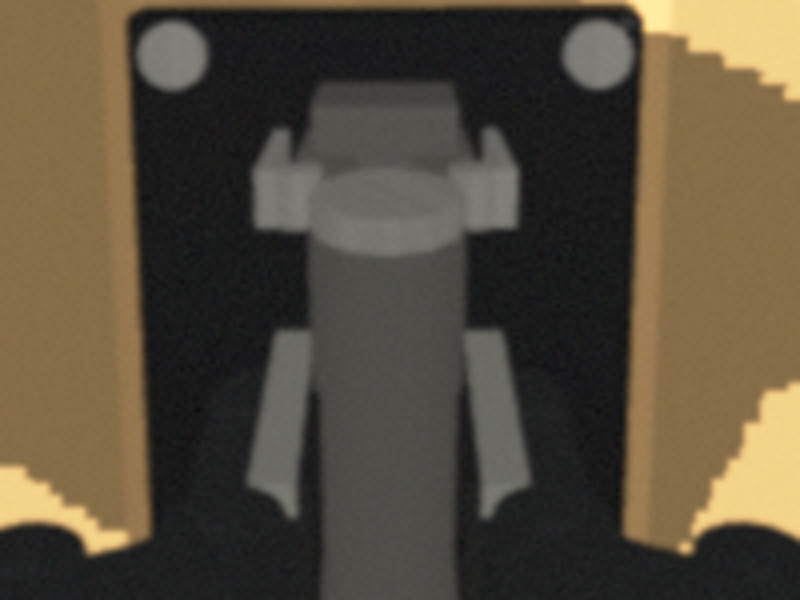

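drive_tool:
  motion:
    - {"x":-0.8,"y":0,"z":0.7,"ax":0,"ay":-0.8,"az":0,"jaw":1}
    - {"x":-1.6,"y":0,"z":1.3,"ax":0,"ay":-1.6,"az":0,"jaw":1}
    - {"x":-2.5,"y":0,"z":2,"ax":0,"ay":-2.5,"az":0,"jaw":1}
    - {"x":-2.5,"y":0,"z":2,"ax":0,"ay":-2.5,"az":0,"jaw":1}

```text
time_s: 20.15
eef_pos: [0.5927, -0.0848, -0.011]
orientation: [-180.0, -4.9, 95.0]
contact_force: [-1.8, 6.4, 1.5]
gripper_width: 0.187
```

```bash
python3 ff.py;python3 plan.py 30.4 0 29.8 3; python3 -c "
from h import *
print(arm.read_state()['moment'])"
```

```text
mean F [-7.33 -0.69  2.8 ] std [0.57 0.55 0.56]
t 20.55 nub [29.7  0.1 29.9] tail [-43.    0.1  36.3] F jig [-8.4  0.1  2.7] w 0.188
t 20.55 nub [29.7  0.1 29.9] tail [-43.    0.1  36.3] F jig [-8.4  0.1  2.7] w 0.188
[30.4, 0.0, 29.8, 3.0] [ 0.5929 -0.0872 -0.0127] [-2.5 -0.1  1.4] [-0.02 -1.98  0.03]
[1.49204185 0.29918725 0.08111679]
```

drive_tool:
  motion:
    - {"x":0,"y":0,"z":0.2,"ax":0,"ay":-0.2,"az":0,"jaw":1}
    - {"x":-0.6,"y":0,"z":0.8,"ax":0,"ay":-1,"az":0,"jaw":1}
    - {"x":-1.3,"y":0,"z":1.4,"ax":0,"ay":-2,"az":0,"jaw":1}
    - {"x":-1.3,"y":0,"z":1.4,"ax":0,"ay":-2,"az":0,"jaw":1}

```text
time_s: 20.88
eef_pos: [0.5929, -0.0859, -0.0125]
orientation: [-180.0, -2.8, 95.0]
contact_force: [-0.9, 1.6, 1.7]
gripper_width: 0.186
```

```bash
python3 ff.py;python3 plan.py 29.3 0 29.3 1.5;  python3 -c "
from h import *
print(arm.read_state()['moment'])"
```

```text
mean F [-4.64 -0.74  2.12] std [0.77 0.64 0.32]
t 21.2833 nub [29.1  0.1 29.9] tail [-43.8   0.1  33.7] F jig [-4.7 -1.3  2.6] w 0.188
t 21.2833 nub [29.1  0.1 29.9] tail [-43.8   0.1  33.7] F jig [-4.7 -1.3  2.6] w 0.188
[29.3, 0.0, 29.3, 1.5] [ 0.5929 -0.0874 -0.0143] [-1.6 -0.1  1.6] [-0.02 -1.5   0.02]
[0.99736839 0.19842293 0.03885733]
```

```bash
python3 - <<'E'
from h import *
c=arm.camera("wrist"); crop(c,220,170,200,150,4,"pics/w26.png")
d=arm.camera("side"); crop(d,290,190,80,80,7,"pics/d26.png")
E
```

```text
(no output)
```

View pics/w26.png

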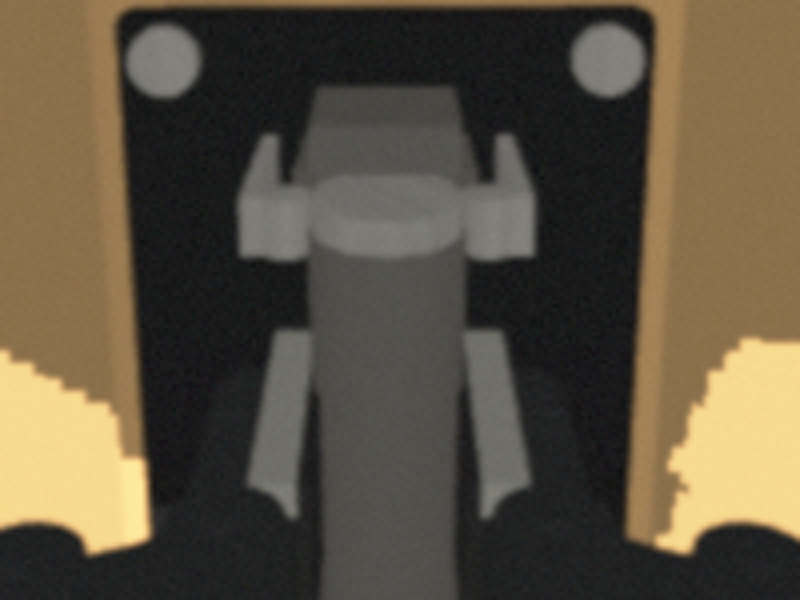

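View pics/d26.png

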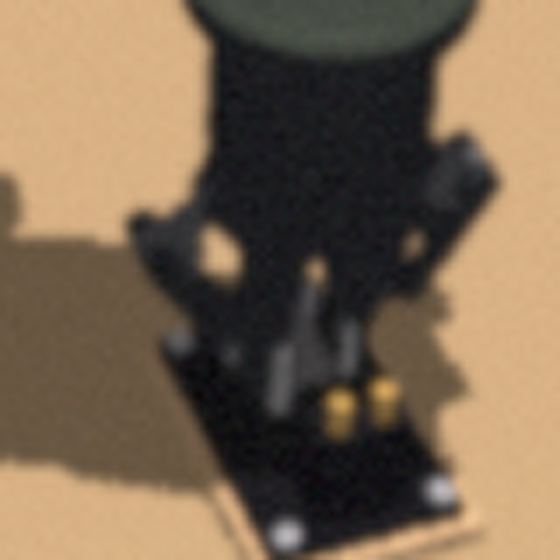

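drive_tool:
  motion:
    - {"x":-0.8,"y":0,"z":0.8,"ax":0,"ay":-0.8,"az":0,"jaw":1}
    - {"x":-1.6,"y":0,"z":1.6,"ax":0,"ay":-1.5,"az":0,"jaw":1}
    - {"x":-1.6,"y":0,"z":1.6,"ax":0,"ay":-1.5,"az":0,"jaw":1}

```text
time_s: 21.63
eef_pos: [0.5929, -0.0871, -0.0144]
orientation: [-180.0, -1.5, 94.9]
contact_force: [0.1, 5.7, -1.3]
gripper_width: 0.187
```

```bash
python3 ff.py;python3 plan.py 29.3 0 29 0;  python3 -c "
from h import *
print(arm.read_state()['moment'])"
```

```text
mean F [-6.44  0.29 -0.74] std [0.31 0.54 0.25]
t 22.0333 nub [29.   0.1 29.1] tail [-44.    0.   31.1] F jig [-6.6  0.5 -0.7] w 0.187
t 22.0333 nub [29.   0.1 29.1] tail [-44.    0.   31.1] F jig [-6.6  0.5 -0.7] w 0.187
[29.3, 0.0, 29.0, 0.0] [ 0.593  -0.0887 -0.0157] [-1.7 -0.   1.2] [-0.03 -1.56  0.02]
[1.27198373 0.10932958 0.04933089]
```

drive_tool:
  motion:
    - {"x":0,"y":0,"z":0.4,"ax":0,"ay":-0.5,"az":0,"jaw":1}
    - {"x":-0.2,"y":0,"z":0.8,"ax":0,"ay":-1,"az":0,"jaw":1}
    - {"x":-0.4,"y":0,"z":1.2,"ax":0,"ay":-1.5,"az":0,"jaw":1}
    - {"x":-0.4,"y":0,"z":1.2,"ax":0,"ay":-1.5,"az":0,"jaw":1}

```text
time_s: 22.37
eef_pos: [0.593, -0.0882, -0.0154]
orientation: [-180.0, 0.1, 94.9]
contact_force: [-2.5, -1.2, 7.8]
gripper_width: 0.189
```

```bash
python3 ff.py;python3 plan.py 28 0 29 0; python3 - <<'E'
from h import *
c=arm.camera("wrist"); crop(c,220,170,200,150,4,"pics/w27.png")
E
```

```text
mean F [ 0.12 -2.6   7.53] std [0.69 0.48 0.39]
t 22.7667 nub [28.8  0.1 29.3] tail [-44.2   0.1  29.3] F jig [ 0.6 -2.8  7.5] w 0.191
t 22.7667 nub [28.8  0.1 29.3] tail [-44.2   0.1  29.3] F jig [ 0.6 -2.8  7.5] w 0.191
[28.0, 0.0, 29.0, 0.0] [ 0.5929 -0.0874 -0.0157] [ 0.8 -0.   0.3] [-0.01  0.03  0.  ]
```

View pics/w27.png

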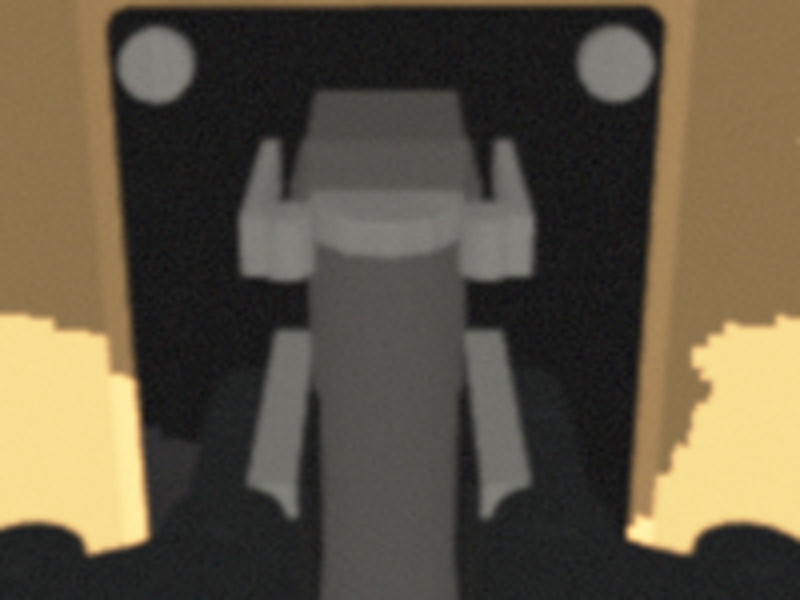

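drive_tool:
  motion:
    - {"x":0.3,"y":0,"z":0.7,"ax":0,"ay":-0.3,"az":0,"jaw":1}
    - {"x":0.3,"y":0,"z":1.2,"ax":0,"ay":-0.5,"az":0,"jaw":1}
    - {"x":0.3,"y":0,"z":1.2,"ax":0,"ay":-0.5,"az":0,"jaw":1}

```text
time_s: 23.07
eef_pos: [0.5931, -0.0888, -0.0156]
orientation: [180.0, 0.6, 94.9]
contact_force: [-5.9, 0.7, 20.9]
gripper_width: 0.188
```

```bash
python3 ff.py
```

```text
mean F [-0.88 -6.95 21.48] std [0.42 0.54 0.37]
t 23.4667 nub [28.8  0.  29.5] tail [-44.2   0.1  28.7] F jig [-0.9 -7.2 20.9] w 0.191
```

drive_tool:
  motion:
    - {"x":0,"y":0,"z":-0.5,"ax":0,"ay":0.3,"az":0,"jaw":1}
    - {"x":0,"y":0,"z":-0.8,"ax":0,"ay":0.3,"az":0,"jaw":0.7}
    - {"x":0,"y":0,"z":-0.8,"ax":0,"ay":0.3,"az":0,"jaw":0.6}
    - {"x":0,"y":0,"z":-0.8,"ax":0,"ay":0.3,"az":0,"jaw":0.6}
    - {"x":0,"y":0,"z":-0.8,"ax":0,"ay":0.3,"az":0,"jaw":0.6}

```text
time_s: 23.88
eef_pos: [0.5931, -0.089, -0.0149]
orientation: [180.0, 0.3, 94.9]
contact_force: [0.4, -0.1, -0.5]
gripper_width: 0.401
```

```bash
python3 ff.py; python3 - <<'E'
from h import *
c=arm.camera("wrist"); crop(c,220,170,200,150,4,"pics/w28.png")
E
```

```text
mean F [ 0.28 -0.15 -0.24] std [0.46 0.53 0.58]
t 24.2833 nub [29.1  0.1 30.1] tail [-43.9   0.1  29.7] F jig [ 0.6 -0.4 -0.3] w 0.399
```

View pics/w28.png

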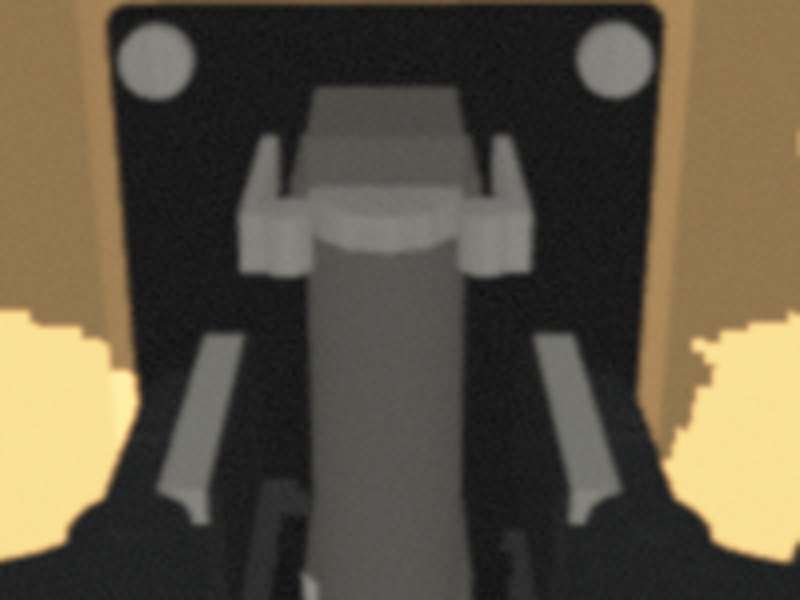

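drive_tool:
  motion:
    - {"x":0,"y":0,"z":-10,"ax":0,"ay":0,"az":0,"jaw":0.5}
    - {"x":0,"y":0,"z":-30,"ax":0,"ay":0,"az":0,"jaw":0.5}
    - {"x":0,"y":0,"z":-60,"ax":0,"ay":0,"az":0,"jaw":0.5}
    - {"x":-30,"y":0,"z":-85,"ax":0,"ay":0,"az":0,"jaw":0.5}
    - {"x":-60,"y":0,"z":-85,"ax":0,"ay":0,"az":0,"jaw":0.5}
    - {"x":-60,"y":0,"z":-85,"ax":0,"ay":0,"az":0,"jaw":0.5}
    - {"x":-60,"y":0,"z":-85,"ax":0,"ay":0,"az":0,"jaw":0.5}

```text
time_s: 24.92
eef_pos: [0.598, -0.1498, 0.0714]
orientation: [179.9, 0.4, 94.7]
contact_force: [-0.6, -0.0, 0.3]
gripper_width: 0.496
```

```bash
python3 - <<'E'
from plan import *
import pickle
now()
c=arm.camera("wrist"); crop(c,240,50,150,150,4,"pics/w29.png"); cv2.imwrite("pics/w29f.png",c["pixels"])
pickle.dump(c,open("w29.pkl","wb"))
E
```

```text
t 24.9167 nub [ 90.3  -0.4 116.4] tail [ 17.3  -0.2 115.9] F jig [-0.  -0.6  0.3] w 0.496
```

View pics/w29.png

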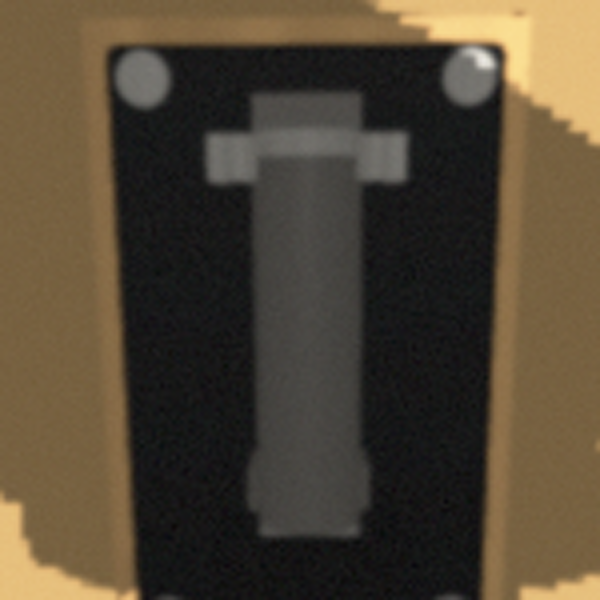

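```bash
python3 - <<'E'
from plan import *
import pickle
c=pickle.load(open("w29.pkl","rb")); f=lambda x,y:(240+(x+.5)/4-.5,50+(y+.5)/4-.5)
def plane(u,x=None,z=None):
    o,d=ray(c,u);o=RJ.inv().apply(o-J)*1000;d=RJ.inv().apply(d)
    k=(x-o[0])/d[0] if x is not None else (z-o[2])/d[2]; return (o+d*k).round(1)
print("stop far top (z28)",plane(f(307,93),z=28),"stop inner",plane(f(307,130),z=28))
print("tail top rim z38",plane(f(307,156),z=38),plane(f(307,157),z=38))
print("sides at tail",plane(f(254,170),z=29),plane(f(361,170),z=29),"nub end",plane(f(258,520),z=29),plane(f(360,520),z=29))
print("hood edge?",plane(f(307,535),z=50),plane(f(307,535),z=45))
E
```

```text
stop far top (z28) [-53.   0.  28.] stop inner [-47.3  -0.   28. ]
tail top rim z38 [-43.  -0.  38.] [-42.8  -0.   38. ]
sides at tail [-41.1  -8.9  29. ] [-41.1   9.   29. ] nub end [19.1 -9.3 29. ] [19.1  9.5 29. ]
hood edge? [16.3 -0.2 50. ] [17.7 -0.2 45. ]
```

```bash
python3 - <<'E'
from plan import *
import pickle
c0,p0,q0=pickle.load(open("w23.pkl","rb")); R0=Ro.from_quat(q0)
f=lambda x,y:(220+(x+.5)/4-.5,170+(y+.5)/4-.5)
R=Ro.from_euler("xyz",[180,.3,94.9],degrees=True); p=np.array([.5931,-.089,-.0149])
def plane(u,z):
    o,d=ray(c0,u); o=R.apply(R0.inv().apply(o-p0))+p; d=R.apply(R0.inv().apply(d))
    o=RJ.inv().apply(o-J)*1000;d=RJ.inv().apply(d); return (o+d*(z-o[2])/d[2]).round(1)
print("stop outer top",plane(f(387,135),28),"stop inner top",plane(f(387,187),28),"back bottom",plane(f(387,88),28))
print("tail top rim",plane(f(387,252),38),plane(f(387,250),38))
print("clips",plane(f(260,205),40),plane(f(260,272),40))
E
```

```text
stop outer top [-52.5   0.   28. ] stop inner top [-46.1   0.   28. ] back bottom [-58.1   0.   28. ]
tail top rim [-42.4   0.1  38. ] [-42.7   0.1  38. ]
clips [-48.8 -13.3  40. ] [-41.  -13.6  40. ]
```

```bash
python3 - <<'E'
from h import *
R=Ro.from_euler("xyz",[180,0.2,94.9],degrees=True)
for z in (.03,-.0145): print(shift([.5931,-.089,z],R))
E
```

```text
(array([59.6,  0. , 40.7]), array([ 0.03,  0.09, -0.06]))
(array([59.8,  0. , 85.2]), array([ 0.03,  0.09, -0.06]))
```

drive_tool:
  motion:
    - {"x":30,"y":0,"z":0,"ax":0,"ay":0,"az":0,"jaw":0.5}
    - {"x":59.7,"y":0,"z":15,"ax":0,"ay":0,"az":0,"jaw":0.5}
    - {"x":59.7,"y":0,"z":45,"ax":0,"ay":0,"az":0,"jaw":0.6}
    - {"x":59.7,"y":0,"z":65,"ax":0,"ay":0,"az":0,"jaw":0.6}
    - {"x":59.7,"y":0,"z":76,"ax":0,"ay":0,"az":0,"jaw":0.6}
    - {"x":59.7,"y":0,"z":83,"ax":0,"ay":0,"az":0,"jaw":0.6}
    - {"x":59.7,"y":0,"z":85,"ax":0,"ay":0,"az":0,"jaw":0.6}
    - {"x":59.7,"y":0,"z":85,"ax":0,"ay":0,"az":0,"jaw":0.6}

```text
time_s: 25.63
eef_pos: [0.5932, -0.0891, -0.014]
orientation: [180.0, 0.3, 94.8]
contact_force: [-0.3, -0.8, 0.6]
gripper_width: 0.397
```

```bash
python3 ff.py
```

```text
mean F [0.18 0.05 0.22] std [0.41 0.54 0.4 ]
t 26.0333 nub [29.5  0.1 30.9] tail [-43.5   0.2  30.6] F jig [ 0.6 -0.2  0.8] w 0.403
```

drive_tool:
  motion:
    - {"x":0,"y":0,"z":0,"ax":0,"ay":0,"az":0,"jaw":0.8}
    - {"x":0,"y":0,"z":0,"ax":0,"ay":0,"az":0,"jaw":1}
    - {"x":0,"y":0,"z":0,"ax":0,"ay":0,"az":0,"jaw":1}
    - {"x":0,"y":0,"z":0,"ax":0,"ay":0,"az":0,"jaw":1}
    - {"x":0,"y":0,"z":0,"ax":0,"ay":0,"az":0,"jaw":1}

```text
time_s: 26.45
eef_pos: [0.5932, -0.0892, -0.0139]
orientation: [180.0, 0.3, 94.8]
contact_force: [-2.3, -0.6, 4.4]
gripper_width: 0.187
```

```bash
python3 ff.py
```

```text
mean F [ 0.42 -2.17  5.44] std [0.44 0.67 0.51]
t 26.85 nub [29.5  0.1 31. ] tail [-43.5   0.2  30.7] F jig [ 0.9 -3.3  5. ] w 0.186
```

drive_tool:
  motion:
    - {"x":0.5,"y":0,"z":0,"ax":0,"ay":0,"az":0,"jaw":1}
    - {"x":1,"y":0,"z":0,"ax":0,"ay":0,"az":0,"jaw":1}
    - {"x":1.5,"y":0,"z":0,"ax":0,"ay":0,"az":0,"jaw":1}
    - {"x":1.5,"y":0,"z":0,"ax":0,"ay":0,"az":0,"jaw":1}

```text
time_s: 27.18
eef_pos: [0.5932, -0.0892, -0.0138]
orientation: [179.9, 0.4, 94.8]
contact_force: [-0.1, -9.4, 2.0]
gripper_width: 0.186
```

```bash
python3 ff.py
```

```text
mean F [ 8.23 -1.02  1.52] std [0.46 0.43 0.56]
t 27.5833 nub [29.4  0.  31.2] tail [-43.6   0.2  30.6] F jig [ 8.4 -1.1  1.7] w 0.188
```

drive_tool:
  motion:
    - {"x":1.5,"y":0,"z":0,"ax":0,"ay":0,"az":0,"jaw":1}
    - {"x":2,"y":0,"z":0,"ax":0,"ay":0,"az":0,"jaw":1}
    - {"x":2.5,"y":0,"z":0,"ax":0,"ay":0,"az":0,"jaw":1}
    - {"x":2.5,"y":0,"z":0,"ax":0,"ay":0,"az":0,"jaw":1}

```text
time_s: 27.92
eef_pos: [0.5931, -0.0893, -0.0138]
orientation: [179.9, 0.6, 94.7]
contact_force: [-0.2, -13.2, 1.4]
gripper_width: 0.186
```

```bash
python3 ff.py; python3 - <<'E'
from h import *
import pickle
c=arm.camera("wrist"); crop(c,260,190,120,70,6.5,"pics/w30.png")
p,R=tool(); pickle.dump((c,p,R.as_quat()),open("w30.pkl","wb"))
E
```

```text
mean F [13.77 -0.85 -0.07] std [0.4  0.3  0.47]
t 28.3167 nub [29.4 -0.1 31.4] tail [-43.6   0.1  30.6] F jig [13.8 -0.4 -0.6] w 0.187
```

View pics/w30.png

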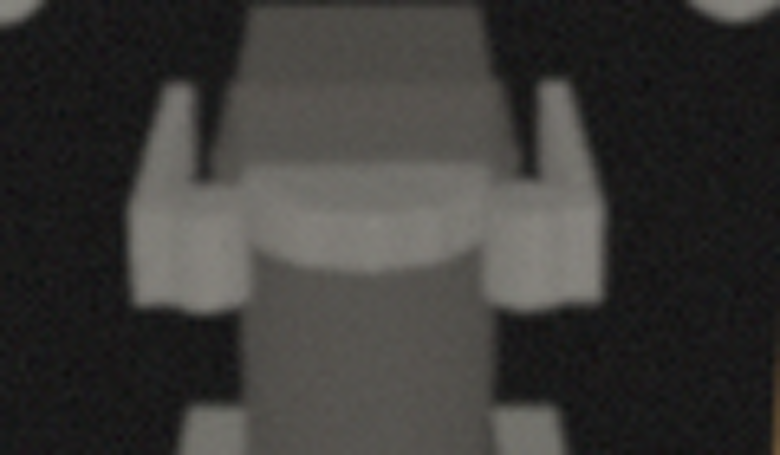

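```bash
python3 - <<'E'
from plan import *
import pickle
c,p,q=pickle.load(open("w30.pkl","rb"))
f=lambda x,y:(260+(x+.5)/6.5-.5,190+(y+.5)/6.5-.5)
def plane(u,z):
    o,d=ray(c,u); o=RJ.inv().apply(o-J)*1000;d=RJ.inv().apply(d); return (o+d*(z-o[2])/d[2]).round(1)
print("stop outer",plane(f(367,82),28),"inner",plane(f(367,162),28),"tail rim",plane(f(367,208),38),plane(f(367,213),38),"band end",plane(f(367,269),38))
E
```

```text
stop outer [-52.7   0.1  28. ] inner [-46.6   0.   28. ] tail rim [-47.2   0.   38. ] [-46.9   0.   38. ] band end [-42.8   0.   38. ]
```

drive_tool:
  motion:
    - {"x":-0.5,"y":0,"z":0.5,"ax":0,"ay":0,"az":0,"jaw":1}
    - {"x":-0.5,"y":0,"z":1,"ax":0,"ay":-0.3,"az":0,"jaw":1}
    - {"x":-0.2,"y":0,"z":1.6,"ax":0,"ay":-0.6,"az":0,"jaw":1}
    - {"x":-0.2,"y":0,"z":1.6,"ax":0,"ay":-0.6,"az":0,"jaw":1}

```text
time_s: 28.7
eef_pos: [0.5932, -0.0902, -0.0144]
orientation: [179.9, 1.3, 94.7]
contact_force: [-7.6, -3.3, 22.5]
gripper_width: 0.187
```

```bash
python3 ff.py
```

```text
mean F [ 2.91 -6.86 22.49] std [0.32 0.22 0.42]
t 29.1 nub [29.7 -0.1 31.2] tail [-43.3   0.1  29.6] F jig [ 2.4 -7.  23.4] w 0.186
```

drive_tool:
  motion:
    - {"x":0,"y":0,"z":-1,"ax":0,"ay":0.5,"az":0,"jaw":1}
    - {"x":0,"y":0,"z":-1.5,"ax":0,"ay":1,"az":0,"jaw":1}
    - {"x":0,"y":0,"z":-1.5,"ax":0,"ay":1,"az":0,"jaw":0.7}
    - {"x":0,"y":0,"z":-1.5,"ax":0,"ay":1,"az":0,"jaw":0.6}
    - {"x":0,"y":0,"z":-1.5,"ax":0,"ay":1,"az":0,"jaw":0.6}
    - {"x":0,"y":0,"z":-1.5,"ax":0,"ay":1,"az":0,"jaw":0.6}
    - {"x":0,"y":0,"z":-15,"ax":0,"ay":1.3,"az":0,"jaw":0.5}
    - {"x":0,"y":0,"z":-40,"ax":0,"ay":1.3,"az":0,"jaw":0.5}
    - {"x":0,"y":0,"z":-70,"ax":0,"ay":1.3,"az":0,"jaw":1}
    - {"x":0,"y":0,"z":-70,"ax":0,"ay":1.3,"az":0,"jaw":1}
    - {"x":0,"y":0,"z":-70,"ax":0,"ay":1.3,"az":0,"jaw":1}
    - {"x":0,"y":0,"z":-70,"ax":0,"ay":1.3,"az":0,"jaw":1}

```text
time_s: 30.1
eef_pos: [0.5928, -0.0885, 0.0552]
orientation: [179.9, -0.1, 94.7]
contact_force: [-0.3, 0.2, -0.3]
gripper_width: 0.002
```

```bash
python3 - <<'E'
from plan import *
import pickle
now(); s=arm.read_state();print(s["eef_pos"],s["orientation"])
c=arm.camera("wrist"); crop(c,240,150,150,110,5,"pics/w31.png")
p,R=tool(); pickle.dump((c,p,R.as_quat()),open("w31.pkl","wb"))
print(shift(J+RJ.apply([-.024,0,.05])-np.array([0,0,.036])))
E
```

```text
t 30.1 nub [29.2 -0.4 99.8] tail [-43.8  -0.1  99.9] F jig [-0.3 -0.3 -0.3] w 0.002
[ 0.59280834 -0.0885272   0.05519289] [ 1.79883478e+02 -6.35134115e-02  9.46855237e+01]
(array([12.5,  0.1, 34. ]), None)
```

View pics/w31.png

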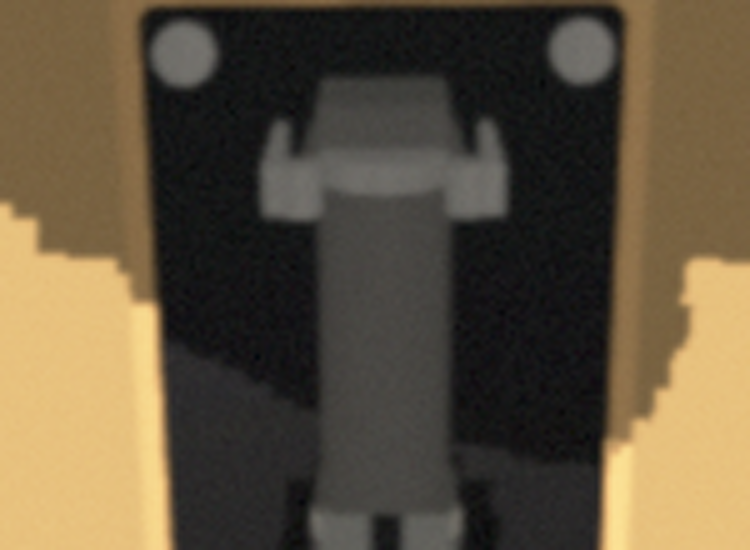

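drive_tool:
  motion:
    - {"x":7,"y":0.4,"z":10,"ax":0,"ay":0,"az":-0.2,"jaw":1}
    - {"x":13,"y":0.4,"z":25,"ax":0,"ay":0,"az":-0.2,"jaw":1}
    - {"x":13,"y":0.4,"z":36,"ax":0,"ay":0,"az":-0.2,"jaw":1}
    - {"x":13,"y":0.4,"z":41,"ax":0,"ay":0,"az":-0.2,"jaw":1}
    - {"x":13,"y":0.4,"z":42,"ax":0,"ay":0,"az":-0.2,"jaw":1}
    - {"x":13,"y":0.4,"z":42,"ax":0,"ay":0,"az":-0.2,"jaw":1}

```text
time_s: 30.65
eef_pos: [0.5918, -0.0759, 0.0124]
orientation: [180.0, -0.1, 94.9]
contact_force: [0.2, -0.8, 0.4]
gripper_width: -0.0
```

```bash
python3 ff.py; python3 -c "
from h import *
print(tool()[0])"
```

```text
mean F [ 0.05  0.23 -0.13] std [0.77 0.69 0.42]
t 31.05 nub [16.2  0.1 57.7] tail [-56.8   0.2  57.8] F jig [-0.6 -0.8 -0.3] w -0.003
[ 0.5920903  -0.07555267  0.01306849]
```

drive_tool:
  motion:
    - {"x":0,"y":0,"z":1,"ax":0,"ay":0,"az":0,"jaw":1}
    - {"x":0,"y":0,"z":2,"ax":0,"ay":0,"az":0,"jaw":1}
    - {"x":0,"y":0,"z":3,"ax":0,"ay":0,"az":0,"jaw":1}

```text
time_s: 31.3
eef_pos: [0.5921, -0.0755, 0.01]
orientation: [179.9, -0.1, 94.9]
contact_force: [-0.8, -0.3, -0.7]
gripper_width: 0.001
```

drive_tool:
  motion:
    - {"x":0,"y":0,"z":0.7,"ax":0,"ay":0,"az":0,"jaw":1}
    - {"x":0,"y":0,"z":1,"ax":0,"ay":0,"az":0,"jaw":1}

```text
time_s: 31.47
eef_pos: [0.5922, -0.0756, 0.0091]
orientation: [179.9, -0.1, 94.9]
contact_force: [-2.3, -0.6, 7.0]
gripper_width: -0.0
```

drive_tool:
  motion:
    - {"x":0,"y":0,"z":0.8,"ax":0,"ay":0,"az":0,"jaw":1}
    - {"x":0,"y":0,"z":1.2,"ax":0,"ay":0,"az":0,"jaw":1}

```text
time_s: 31.63
eef_pos: [0.5924, -0.0758, 0.0086]
orientation: [179.9, -0.0, 94.9]
contact_force: [-5.1, 0.6, 22.1]
gripper_width: -0.001
```

Firmly down (22 N for about 0.5 mm). Retreat and check.

drive_tool:
  motion:
    - {"x":0,"y":0,"z":-5,"ax":0,"ay":0,"az":0,"jaw":1}
    - {"x":0,"y":0,"z":-30,"ax":0,"ay":0,"az":0,"jaw":1}
    - {"x":-20,"y":0,"z":-65,"ax":0,"ay":0,"az":0,"jaw":1}
    - {"x":-50,"y":0,"z":-75,"ax":0,"ay":0,"az":0,"jaw":1}
    - {"x":-75,"y":0,"z":-75,"ax":0,"ay":0,"az":0,"jaw":1}
    - {"x":-75,"y":0,"z":-75,"ax":0,"ay":0,"az":0,"jaw":1}
    - {"x":-75,"y":0,"z":-75,"ax":0,"ay":0,"az":0,"jaw":1}

```text
time_s: 32.22
eef_pos: [0.5983, -0.1519, 0.0835]
orientation: [179.9, -0.0, 94.8]
contact_force: [0.1, 1.1, 0.1]
gripper_width: 0.0
```

```bash
python3 - <<'E'
from plan import *
import pickle
now()
c=arm.camera("wrist"); crop(c,240,50,150,150,4,"pics/w32.png"); pickle.dump(c,open("w32.pkl","wb"))
s=arm.camera("scene"); cv2.imwrite("pics/s32.png",s["pixels"])
E
```

```text
t 32.2167 nub [ 92.8  -0.3 128.2] tail [ 1.980e+01 -1.000e-01  1.283e+02] F jig [-1.1  0.2  0.1] w 0.0
```

View pics/w32.png

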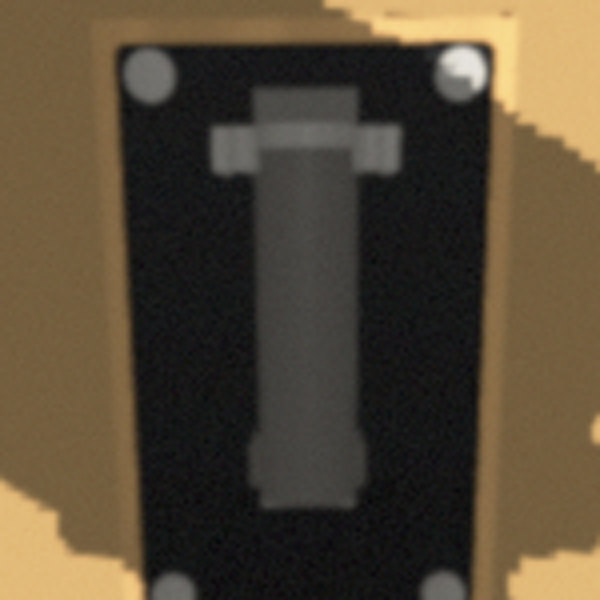

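View pics/s32.png

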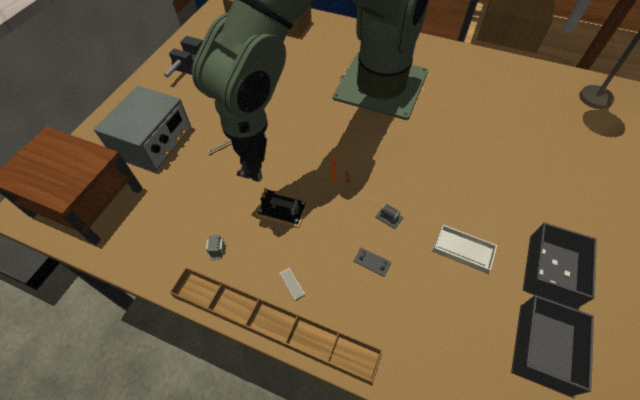

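```bash
python3 -c "
from workcell import arm
print(arm.sign_off())"
```

```text
the job is handed in; nothing more can be done
None
```

I loaded the slim cell into the jig and handed the job in at about 32 s of the 64 s allowed. My last checks agree that it is seated; no verdict came back.

**What I did:**
- I regripped the cell once in its rest so the fingers would clear the clips.
- I slid the nub in under the hood with the tail up about 14°. The contact force rose steadily from 0 to about 5.5 N, or about 7.8 mm in.
- I tilted the tail down until the clips snapped over it, then pressed it home.

**Last checks:**
- **Tail against the stop:** the tail face is flush with the stop in the wrist view. A pull of up to 14 N towards the stop did not move it.
- **Fully down:** I touched the cell's top from above with the fingers shut. It met within about 0.5 mm of the loaded height and was firm at 22 N.
- **Centring and surroundings:** the cell is centred between the clips. The arm stood clear, and nothing else on the bench looks moved in the scene view.

**What failed or disagreed:**
- **Missed first grip:** the fingertips are really about 36 mm behind the reported tool point, so the first grip closed above the cell. I found the offset by touching down on the cell at up to 39 N while it lay in its rest.
- **Axial estimate:** it was about 2 mm off because I took the bare metal band at the tail for part of the tail face. That briefly looked like a 4 mm gap to the stop, so I gripped the cell again to check.
- **Force while lowering the tail:** the push along the cell reached 7.3 N on average (8.4 N in one reading). That is above the spring's own full-travel force of 6.7 N but below the 14 N limit, so I eased back a little.

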